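# Sort glass tiles and bench things after grinding

## Task

Clear up after grinding: take the two glass tiles out of the grey drying stand and stand each on edge, fully down in the slot of the rack painted in its own colour, teal to teal and amber to amber. Lay the small magnet block flat in the white tray and stand the blue spray can upright in the red tray, both well inside the walls. Keep the glass upright and set it down gently, and leave the flux tin and the solder reel where they are.

Things in the scene. Friction and masses are not known exactly. Their poses are not given: they have to be found in the camera images.
- tile_teal: Loose opaque teal glass tile standing on edge: 80 (x) x 10 (y, thickness) x 70 mm high (z up), 120 g. Origin: centre of its lower edge. Starts upright, lower edge 6 mm above the bench, in one of two parallel slots 60 mm apart of a fixed grey stand 100 x 112 x 30 mm high, its upper 46 mm free; the other tile is in the other slot. Pinch it across y from above
- tile_amber: Loose opaque amber (orange) glass tile standing on edge: 80 (x) x 10 (y, thickness) x 70 mm high (z up), 120 g. Origin: centre of its lower edge. Starts upright, lower edge 6 mm above the bench, in one of two parallel slots 60 mm apart of a fixed grey stand 100 x 112 x 30 mm high, its upper 46 mm free; the other tile is in the other slot. Pinch it across y from above
- magnet_block: Loose small magnet block (holds glass while leading): black with a pale green band, a plain box 18 (x) x 33 (y) x 12 mm high, 20 g, lying flat on the bench. Origin: centre of its underside
- spray_can: Loose blue spray can with a white cap, standing upright, 300 g: cylinder 64 mm in diameter up to 116 mm, then a cap 24 mm in diameter up to 136 mm above the origin. Origin: centre of its underside. It can be gripped across its diameter at any yaw, fingers 55 to 110 mm above its foot
- rack_teal: Fixed plywood rack for one tile, end plates and slot lips painted teal; 120 (x) x 46 (y) x 36 mm high. Origin: centre of its underside. Its slot runs along x through the centre: 104 long, 18 mm wide, flaring to 30 mm in the top 8 mm; slot floor 6 mm above the origin
- rack_amber: Fixed plywood rack for one tile, end plates and slot lips painted amber (orange); 120 (x) x 46 (y) x 36 mm high. Origin: centre of its underside. Its slot runs along x through the centre: 104 long, 18 mm wide, flaring to 30 mm in the top 8 mm; slot floor 6 mm above the origin
- tray_white: Fixed open tray, white plastic, 160 (x) x 92 (y) x 20 mm high, walls and floor 4 mm thick (inside 152 x 84 mm). Origin: centre of its underside, on the bench
- tray_red: Fixed open tray, painted red, 160 (x) x 92 (y) x 20 mm high, walls and floor 4 mm thick (inside 152 x 84 mm). Origin: centre of its underside, on the bench
- flux_tin: Bystander, loose: round tin with a red lid, 71 mm across, 32 mm high. Origin: centre of its underside
- solder_reel: Bystander, loose: grey reel lying flat, 89 x 84 x 24 mm high. Origin: centre of its underside
Not all that is in view belongs to the job. There is more than one size of the tile_teal; the one meant has the size given above.

How it is judged:
By the outcome, as a careful person would: the job done as asked, in the order asked, and still so for the second after the job is handed in, with the robot touching nothing.
It also fails if it takes over 115 s, if anything falls off the work surface, if the arm or the gripper's body presses on something with over 40 N, if the wrist force passes 120 N, or if a joint passes its speed limit or range.

## Robot

A 6-joint arm with a two-finger parallel gripper is mounted at the origin on a cart in front of the work surface, level with it; the furniture and walls round the work are solid. World frame = base frame: x ahead of the robot, y to its left, z up, the work surface at z = 0. Lengths are in m, angles in degrees, forces in N, time in s.
With the tool pointing down it reaches from about 0.35 to 0.875 m from the base axis. Payload 4.2 kg.
Tool frame: the origin (TCP) lies between the finger pads; the fingertips stand 14 mm ahead of it and the grasp point (between the pads) lies 5 mm behind it; z points along the fingers, y is the line along which they close (so a half turn about z gives the same grasp; the last joint's range is limited). The gripper opens to 87 mm and grips with 3 to 60 N. Pads are 19 mm wide; open, the fingers measure 117 mm over their backs; the gripper's body (75 mm by 190 mm) begins 51 mm behind the grasp point.
Start: joints at [-52.162, 22.042, 0.453, 0, -68.411, -14.817], TCP at [0.244, -0.575, 0.202] pointing down, gripper open.
Joint ranges: [-179.83, 179.83], [-69.29, 118.12], [-61.27, 80.66], [-181.25, 117.63], [-171.15, -9.14], [-177.46, 177.46]. Speed limits (degrees/s): [159.86, 159.86, 180, 180, 180, 180].

## Interface

Orientations are given as a 3x3 rotation matrix whose columns are the frame's x, y, z axes.
In Python, from station import * gives the robot as it stands. The module is installed in compiled form; this text tells all that it offers.
- The arm moves only by the tool play_rows, never from a script. Its argument "steps" is a list of rows, each an object of numbers: "ax", "ay", "az": the turn, a rotation vector about the tool's x, y, z in degrees; "dx", "dy", "dz": the shift along the tool's x, y, z in mm; "claw": the finger opening in mm, from 0 to 87. A call has 1 to 20 rows; each row shifts and turns the commanded pose from where the row before left it, along the tool's axes as they then stand; what a row does not reach is not made up. A row lasts 1/10 s, in which the tool goes at most 50 mm and 8.59 degrees, less where a joint would pass 70% of its speed; a pose out of reach is approached as far as the arm can. A call with a gripper value outside its range is refused whole. The fingers move at their own pace and stop on an object; the grip force is fixed at half the most. Time passes only in rows, so rows that do not move let the fingers close. It gives the time, the measured TCP pose, the force, the opening and the grip force at its end, in the units of the state.
- sense(): the state, without advancing time (a new reading comes with each control period).
- capture(name): name is "scene" or "top"; returns a dict with "frame" (384x512x3 uint8, blue, green, red), "range_z" (384x512 float32, m along the optical axis (not along the pixel's ray), 0 where there is no reading), "fx", "fy", "cx", "cy" (pixels), "xyz" and "rotation" of the camera in the world. Camera axes: x right, y down, z forward; pixel columns grow to the right and rows downward; lengths in m; the calibration is good to about 2 mm. A picture is of the moment at which its call begins.
- finish_job(): hands the job in; it is judged then, once.
The state is a dict: "time_s": time; "joints": joint angles; "joint_velocities": joint speeds; "effort": joint torques, N m; "tcp_pos": TCP position; "ee_rot": TCP orientation; "wrist_force": force on the tool from outside, world axes, zero at the start; "moment": the same for the moment, N m; "gripper_width": opening from 0.0 (shut) to 1.0 (fully open); "gripper_force": force on a finger pad.
Only numpy, scipy, OpenCV 4.12 (cv2) and the standard library are available. Lean on these libraries where they do the work, as an engineer would, in place of code of your own. Each camera call takes 0.05 s, during which the arm holds its last target. There are 200 camera calls.

## Working session

There is one attempt and no reset: what is moved stays moved. The work goes in short steps, Python scripts to look and compute and a tool call to move; the robot and the scene stay as the last step left them, time stands still between calls to the robot, and variables do not carry over. Pictures are saved under pics/ and viewed, at most 14 in all, crops included, and the job is handed in when it is done.

Besides the shell and the picture viewer there is one more tool, called as name([rows], argument=value, ...), one row to a line, values as JSON. play_rows: Moves the arm, as the interface text tells. Its arguments: {"type":"object","properties":{"steps":{"type":"array"}},"required":["steps"]}

```bash
mkdir -p pics
python3 - <<'E'
from station import *
import cv2,numpy as np
for n in("scene","top"):
    c=capture(n); np.savez(f"{n}0.npz",**c); cv2.imwrite(f"pics/{n}0.png",c["frame"])
    print(n,c["fx"],c["fy"],c["cx"],c["cy"],c["xyz"],np.round(c["rotation"],3).tolist())
s=sense();print({k:np.round(v,3).tolist() for k,v in s.items()})
E
```

```text
scene 401.92949333826533 401.92949333826533 260.09997081331005 188.11859657278927 [-0.2121623  -0.58145806  0.52573107] [[0.556, -0.367, 0.745], [-0.831, -0.23, 0.507], [-0.015, -0.901, -0.433]]
top 354.8685049948541 354.8685049948541 258.5689551825116 188.19000487195413 [ 0.3908728  -0.00234877  1.04891972] [[-0.011, -0.985, 0.171], [-1.0, 0.009, -0.013], [0.011, -0.171, -0.985]]
{'time_s': 0.1, 'joints': [-52.164, 22.086, 0.388, -0.026, -68.41, -14.817], 'joint_velocities': [0.033, -0.043, 0.145, 0.142, 0.0, 0.051], 'effort': [0.0, -39.169, 18.794, 4.232, 0.013, -0.0], 'tcp_pos': [0.244, -0.575, 0.201], 'ee_rot': [[-0.92, -0.391, -0.001], [-0.391, 0.92, 0.002], [0.0, 0.002, -1.0]], 'wrist_force': [-0.752, 0.375, -0.14], 'moment': [0.045, -0.01, 0.032], 'gripper_force': 0.0, 'gripper_width': 1.004}
```

View pics/top0.png

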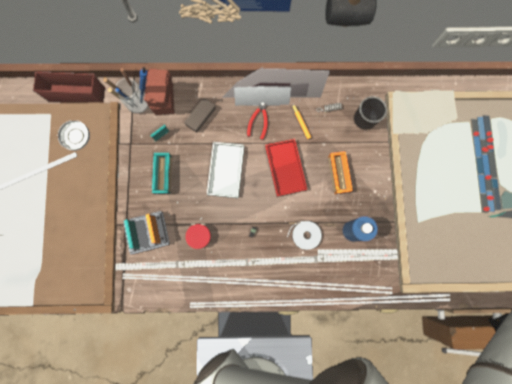

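View pics/scene0.png

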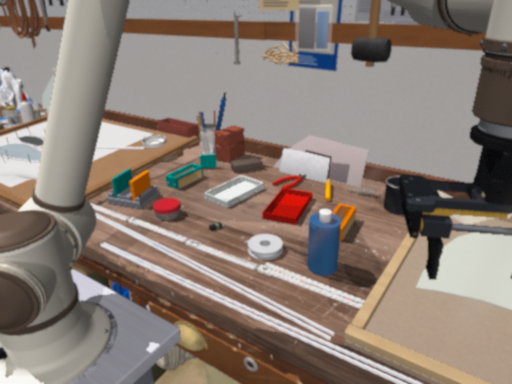

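Top view shows these candidates:
- **Teal:** tile in the stand (128,235), loose small piece (159,131) as a decoy, rack (161,173).
- **Amber:** tile in the stand (152,228), rack (341,172), with a yellow-orange pencil at (301,121).
- **Magnet block:** small dark item (253,231).
- **Blue can:** (363,229), with blue pens at (143,80).
- **Trays:** white (226,170), red (286,167).
- **Bystanders:** red tin (198,236), reel (307,235).

My choice is the two tiles in the stand, which I'll check in a close crop.

```bash
cat > h.py <<'E'
import cv2,numpy as np
def cast(c,uv,z):
    uv=np.atleast_2d(uv).astype(float)
    d=np.c_[(uv[:,0]-c["cx"])/c["fx"],(uv[:,1]-c["cy"])/c["fy"],np.ones(len(uv))]@np.array(c["rotation"]).T
    p=np.array(c["xyz"]); return p+d*((z-p[2])/d[:,2])[:,None]
def cloud(c):
    v,u=np.mgrid[:384,:512]; r=c["range_z"]
    d=np.stack([(u-c["cx"])/c["fx"]*r,(v-c["cy"])/c["fy"]*r,r],-1)
    return d@np.array(c["rotation"]).T+c["xyz"]
def rect(pts):
    (x,y),(w,h),a=cv2.minAreaRect((pts[:,:2]*1000).astype(np.float32))
    if w<h: w,h,a=h,w,a+90
    return np.round([x,y,w,h,(a+90)%180-90],1)  # mm, long-axis direction
def hsv(c): return cv2.cvtColor(c["frame"],cv2.COLOR_BGR2HSV)
def mask(c,lo,hi,box):
    m=cv2.inRange(hsv(c),lo,hi); k=np.zeros_like(m); a,b,e,f=box; k[b:f,a:e]=255; return m&k
E
python3 - <<'E'
from h import *
c=dict(np.load("top0.npz")); P=cloud(c)
T=((80,90,40),(98,255,255)); A=((8,150,120),(22,255,255)); R=((0,150,80),(6,255,255)); W=((0,0,170),(179,45,255)); B=((100,120,40),(120,255,255))
for n,(lo,hi),box,z in [("tealtile",T,(115,205,140,260),.076),("tealsmall",T,(145,120,175,145),.02),("tealrack",T,(145,148,180,200),.036),
  ("ambertile",A,(140,205,165,250),.076),("amberrack",A,(325,145,360,200),.036),("white",W,(200,138,250,202),.02),("red",R,(262,135,310,200),.02),
  ("tin",R,(180,220,215,255),.032),("can",B,(335,210,385,250),.116),("magnet",((0,0,0),(179,255,75)),(243,222,263,240),.012),("reel",W,(288,217,325,252),.024)]:
    m=mask(c,lo,hi,box); v,u=np.nonzero(m)
    p=P[v,u]; zz=p[:,2]; print(n,len(u),"uv",u.mean().round(),v.mean().round(),"z pct",np.percentile(zz,[5,50,95]).round(3),"plane",rect(cast(c,np.c_[u,v],z)),end=" ")
    k=p[zz>np.percentile(zz,95)-.012]; print("cloudtop",rect(k),len(k), "centre",k.mean(0).round(3)[:2])
s=dict(np.load("scene0.npz"))
a=cv2.resize(c["frame"][120:260,110:275],None,fx=3.5,fy=3.5,interpolation=cv2.INTER_CUBIC)
cv2.imwrite("pics/crop1.png",a)
b=cv2.resize(s["frame"][145:280,90:370],None,fx=2.8,fy=2.8,interpolation=cv2.INTER_CUBIC); cv2.imwrite("pics/crop2.png",b)
E
```

```text
tealtile 150 uv 129.0 233.0 z pct [0.061 0.076 0.08 ] plane [439.9 336.3  78.8  18.5  12.4] cloudtop [400.7 182.5 363.9  67.8  76.4] 127 centre [0.438 0.336]
tealsmall 113 uv 159.0 132.0 z pct [0.014 0.039 0.05 ] plane [742.9 281.1  49.2  22.8 -51.2] cloudtop [574.4 130.2 450.2  47.6  41.9] 57 centre [0.732 0.273]
tealrack 410 uv 160.0 173.0 z pct [0.03  0.036 0.04 ] plane [614.8 269.4 119.3  47.5  -0. ] cloudtop [507.3 172.3 406.1 106.7  41.6] 399 centre [0.615 0.268]
ambertile 91 uv 151.0 229.0 z pct [0.065 0.075 0.079] plane [452.4 278.7  79.2   9.3  14.7] cloudtop [410.  154.1 308.4  65.6  71. ] 82 centre [0.449 0.275]
amberrack 450 uv 341.0 172.0 z pct [0.021 0.035 0.039] plane [ 613.1 -257.1  121.1   50.9    5.3] cloudtop [ 505.6 -168.2  387.5  112.   -39.2] 422 centre [ 0.612 -0.257]
white 1754 uv 225.0 169.0 z pct [0.001 0.005 0.021] plane [628.6  83.6 165.9  96.6  -6.5] cloudtop [549.7  74.6 331.7 120.7   5.8] 311 centre [0.625 0.083]
red 1561 uv 286.0 167.0 z pct [0.002 0.005 0.021] plane [649.9 -93.6 191.3  93.5  13.5] cloudtop [558.5 -83.7 346.5 137.1  -4.3] 245 centre [ 0.644 -0.1  ]
tin 168 uv 198.0 237.0 z pct [0.03  0.033 0.036] plane [431.5 157.7  62.4  62.2 -89.3] cloudtop [431.6 157.3  62.5  62.3 -89.6] 168 centre [0.428 0.158]
can 153 uv 363.0 228.0 z pct [0.115 0.116 0.119] plane [ 444.3 -290.3   58.2   52.3   89.4] cloudtop [ 444.  -291.1   57.4   54.   -65.3] 153 centre [ 0.444 -0.289]
magnet 1 uv 252.0 234.0 z pct [1.049 1.049 1.049] plane [436.2   4.6   0.    0.    0. ] cloudtop [390.9  -2.3   0.    0.    0. ] 1 centre [ 0.391 -0.002]
reel 661 uv 306.0 235.0 z pct [-0.     0.018  0.022] plane [ 428.6 -149.8  102.2   85.4   89.4] cloudtop [430.2 -97.3 190.3  77.9 -89.8] 551 centre [ 0.431 -0.152]
```

View pics/crop1.png

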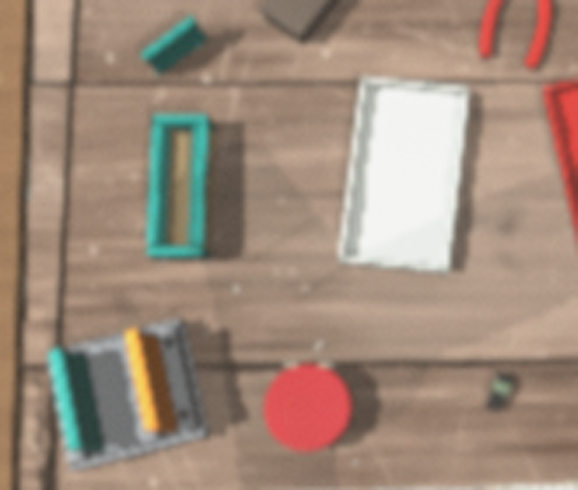

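View pics/crop2.png

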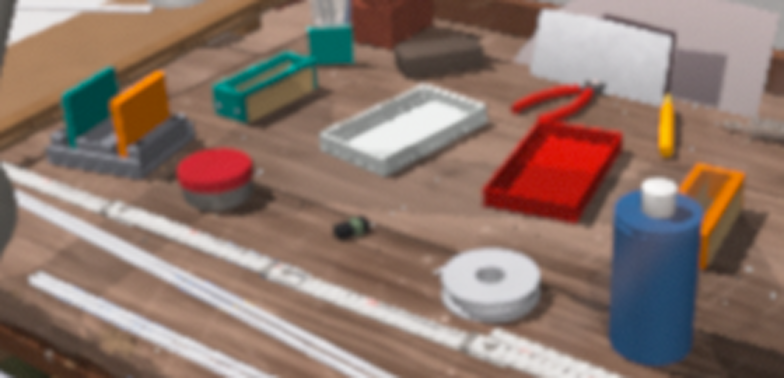

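Crops confirm the choice: both full-size tiles stand in the grey stand, and the small teal piece behind the rack is a decoy. The magnet is at top px (253,232). Next I'll refine the measurements.

Run:
```python
from h import *
c=dict(np.load("top0.npz")); H=hsv(c); P=cloud(c)
def big(m):
    cs,_=cv2.findContours(m,0,2); k=max(cs,key=cv2.contourArea); o=np.zeros_like(m); cv2.drawContours(o,[k],-1,255,-1); v,u=np.nonzero(o); return np.c_[u,v]
print("tealV",[H[r,122:140,2].tolist() for r in(225,235,245)])
for n,lo,hi,box,z in [("teal",(80,90,110),(98,255,255),(115,205,140,260),.076),("amber",(8,150,170),(22,255,255),(140,205,165,250),.076),
 ("red",(0,150,80),(6,255,255),(262,139,310,200),.02),("white",(0,0,150),(179,45,255),(204,140,248,200),.02),("track",(80,90,40),(98,255,255),(145,148,180,200),.036),
 ("arack",(8,150,170),(22,255,255),(325,145,360,200),.036),("can",(95,100,40),(125,255,255),(335,210,385,250),.116)]:
    uv=big(mask(c,lo,hi,box)); p=cast(c,uv,z); print(n,len(uv),rect(p),"mean",(p[:,:2].mean(0)*1000).round(1))
# red outline on both floors
print("cap",end=" "); m=mask(c,(0,0,170),(179,60,255),(355,215,380,240)); v,u=np.nonzero(m); print((cast(c,np.c_[u,v],.136).mean(0)*1000).round(1),len(u))
print(H[222:242,244:264,2]); print(P[222:242:1,244:264,2].__mul__(1000).astype(int))
p=np.array([P[v,u] for v in range(205,262) for u in range(115,178)]); k=p[(p[:,2]>.022)&(p[:,2]<.036)]; print("stand",rect(k),len(k))
```

```text
tealV [[121, 132, 184, 215, 216, 191, 142, 93, 68, 63, 66, 64, 69, 86, 104, 113, 113, 115], [144, 125, 105, 126, 182, 215, 213, 191, 140, 91, 68, 65, 67, 66, 68, 83, 104, 114], [148, 139, 109, 89, 116, 155, 184, 207, 209, 186, 140, 92, 67, 67, 67, 65, 67, 84]]
teal 114 [439.3 340.   78.3  11.   14.1] mean [439.1 339.6]
amber 73 [452.6 279.3  78.5   7.4  13.5] mean [451.  278.7]
red 1556 [633.6 -97.2 158.   90.4  12. ] mean [632.6 -97.3]
white 1796 [628.6  83.3 168.2  97.4  -6.4] mean [627.   83.4]
track 654 [614.8 269.4 119.3  47.5  -0. ] mean [615.3 269.1]
arack 661 [ 613.3 -257.2  120.8   48.6    6.9] mean [ 612.7 -257. ]
can 456 [ 444.3 -290.3   63.9   57.5   89.4] mean [ 443.2 -289.9]
cap [ 443.3 -291.4  136. ] 96
[[150 150 148 152 156 156 153 154 152 153 152 152 154 153 151 150 149 150
  151 151]
 [110 112 114 116 117 117 116 117 120 120 121 120 121 123 121 117 117 119
  121 120]
 [110 113 115 117 120 117 115 117 120 121 124 125 120 123 120 119 120 122
  122 122]
 [140 142 143 145 143 140 135 130 125 127 128 129 128 131 132 132 131 131
  131 131]
 [154 156 158 157 156 149 142 13
[... 2771 characters left out ...]
2    0    1   -1    0    2]
 [   1    0    0   -1    0   12   12   13   12   14   -3   -1    3    3
     4   -1    2    1    0    1]
 [  -1   -1    0    0    1   -3    1   15   12    2   -1    1    3    0
    -2   -1    1    1    0    1]
 [   2    1    0    0   -1    0    0    1    0    2    2    2    2    1
     2   -1   -1    0    0    0]
 [   0    0    6    0    0    0   -1    2   -4    0    0    0    1    0
     0    0    0    0    3    1]
 [   3    3    0    3    0    1   -1    2    3    0    0   -1   -1    1
    -1   -1   -1    0    0   -2]
 [  -1    2    2    2    1    1    1    0    1    1    0    2    1   -2
     0    0   -1    4    0    3]]
stand [453.4 321.3 147.7 140.1 -89.5] 771
```

play_rows([
  {"az": 4.5,"claw": 45},
  {"az": 4.5},
  {"dx": -22.35,"dy": 24.15},
  {"dx": -22.35,"dy": 24.15},
  {"dx": -22.35,"dy": 24.15},
  {"dx": -22.35,"dy": 24.15},
  {"dx": -22.35,"dy": 24.15},
  {"dx": -22.35,"dy": 24.15},
  {"dx": -22.35,"dy": 24.15},
  {"dx": -22.35,"dy": 24.15},
  {"dx": -22.35,"dy": 24.15},
  {"dx": -22.35,"dy": 24.15},
  {"dx": -22.35,"dy": 24.15},
  {"dx": -22.35,"dy": 24.15},
  {"dx": -22.35,"dy": 24.15},
])

```text
invalid input at $.steps[0]: expected keys ax, ay, az, dx, dy, dz, claw
```

play_rows([
  {"dx": -8,"dy": 35.1,"claw": 45},
  {"dx": -8,"dy": 35.1},
  {"dx": -8,"dy": 35.1},
  {"dx": -8,"dy": 35.1},
  {"dx": -8,"dy": 35.1},
  {"dx": -8,"dy": 35.1},
  {"dx": -8,"dy": 35.1},
  {"dx": -8,"dy": 35.1},
  {"dx": -8,"dy": 35.1},
  {"dx": -8,"dy": 35.1},
  {"dx": -8,"dy": 35.1},
  {"dx": -8,"dy": 35.1},
  {"dx": -8,"dy": 35.1},
  {"dx": -8,"dy": 35.1},
  {"dx": -8,"dy": 35.1},
  {"claw": 45},
  {"claw": 45},
])

```text
invalid input at $.steps[0]: expected keys ax, ay, az, dx, dy, dz, claw
```

```bash
cat >> h.py <<'E'
def go(x,y,z,ang):
    "tool-frame shift after turning; ang = desired world direction of tool y (deg)"
    from station import sense
    s=sense(); R=np.array(s["ee_rot"]); p=np.array(s["tcp_pos"])
    cur=np.degrees(np.arctan2(R[1,1],R[0,1])); az=-((ang-cur+180)%360-180)
    a=np.radians(ang); X=np.array([-np.sin(a),np.cos(a),0]); Y=np.array([np.cos(a),np.sin(a),0]); d=(np.array([x,y,z])-p)*1000
    print("t",s["time_s"],"tcp",p.round(4),"cur",cur.round(2),"tilt",R[:,2].round(4),"az",round(az,2),"dxyz",np.round([d@X,d@Y,-d[2]],1),"F",np.round(s["wrist_force"],1),"w",np.round(s["gripper_width"],3),"gf",np.round(s["gripper_force"],1),"j",np.round(s["joints"],0))
E
python3 -c "
from h import *
go(.4393,.3393,.055,104)
c=dict(np.load('top0.npz'));P=cloud(c)[222:242,244:264].reshape(-1,3);k=P[(P[:,2]>.008)&(P[:,2]<.1)];print('magnet',rect(k),k.mean(0).round(4),len(k))
w,v=np.linalg.eigh(np.cov(k[:,:2].T));print(np.degrees(np.arctan2(v[1,1],v[0,1])),np.sqrt(w*12))"
```

```text
t 0.1 tcp [ 0.2442 -0.5747  0.2011] cur 113.01 tilt [-8.0e-04  1.8e-03 -1.0e+00] az 9.01 dxyz [-410.4  839.6  146.1] F [-0.8  0.4 -0.1] w 1.004 gf 0.0 j [-52.  22.   0.  -0. -68. -15.]
magnet [442.6   3.5  30.9  13.2 -23.7] [0.4424 0.0033 0.0134] 49
154.24041020737275 [0.01354937 0.03229453]
```

play_rows([
  {"ax": 0,"ay": 0,"az": 4.5,"dx": 0,"dy": 0,"dz": 0,"claw": 45},
  {"ax": 0,"ay": 0,"az": 4.5,"dx": 0,"dy": 0,"dz": 0,"claw": 45},
  {"ax": 0,"ay": 0,"az": 0,"dx": -29,"dy": 31.4,"dz": 0,"claw": 45},
  {"ax": 0,"ay": 0,"az": 0,"dx": -29,"dy": 31.4,"dz": 0,"claw": 45},
  {"ax": 0,"ay": 0,"az": 0,"dx": -29,"dy": 31.4,"dz": 0,"claw": 45},
  {"ax": 0,"ay": 0,"az": 0,"dx": -29,"dy": 31.4,"dz": 0,"claw": 45},
  {"ax": 0,"ay": 0,"az": 0,"dx": -29,"dy": 31.4,"dz": 0,"claw": 45},
  {"ax": 0,"ay": 0,"az": 0,"dx": -29,"dy": 31.4,"dz": 0,"claw": 45},
  {"ax": 0,"ay": 0,"az": 0,"dx": -29,"dy": 31.4,"dz": 0,"claw": 45},
  {"ax": 0,"ay": 0,"az": 0,"dx": -29,"dy": 31.4,"dz": 0,"claw": 45},
  {"ax": 0,"ay": 0,"az": 0,"dx": -29,"dy": 31.4,"dz": 0,"claw": 45},
  {"ax": 0,"ay": 0,"az": 0,"dx": -29,"dy": 31.4,"dz": 0,"claw": 45},
])

```text
time_s: 1.3
tcp_pos: [0.45, -0.1985, 0.2019]
ee_rot: [[-0.97, -0.242, -0.0], [-0.242, 0.97, 0.0], [0.0, 0.0, -1.0]]
wrist_force: [0.9, -0.2, -0.6]
gripper_width: 0.52
gripper_force: 0.0
```

play_rows([
  {"ax": 0,"ay": 0,"az": 0,"dx": -9.2,"dy": 40.4,"dz": 0,"claw": 45},
  {"ax": 0,"ay": 0,"az": 0,"dx": -9.2,"dy": 40.4,"dz": 0,"claw": 45},
  {"ax": 0,"ay": 0,"az": 0,"dx": -9.2,"dy": 40.4,"dz": 0,"claw": 45},
  {"ax": 0,"ay": 0,"az": 0,"dx": -9.2,"dy": 40.4,"dz": 0,"claw": 45},
  {"ax": 0,"ay": 0,"az": 0,"dx": -9.2,"dy": 40.4,"dz": 0,"claw": 45},
  {"ax": 0,"ay": 0,"az": 0,"dx": -9.2,"dy": 40.4,"dz": 0,"claw": 45},
  {"ax": 0,"ay": 0,"az": 0,"dx": -9.2,"dy": 40.4,"dz": 0,"claw": 45},
  {"ax": 0,"ay": 0,"az": 0,"dx": -9.2,"dy": 40.4,"dz": 0,"claw": 45},
  {"ax": 0,"ay": 0,"az": 0,"dx": -9.2,"dy": 40.4,"dz": 0,"claw": 45},
  {"ax": 0,"ay": 0,"az": 0,"dx": -9.2,"dy": 40.4,"dz": 0,"claw": 45},
  {"ax": 0,"ay": 0,"az": 0,"dx": -9.2,"dy": 40.4,"dz": 0,"claw": 45},
  {"ax": 0,"ay": 0,"az": 0,"dx": -9.2,"dy": 40.4,"dz": 0,"claw": 45},
  {"ax": 0,"ay": 0,"az": 0,"dx": -9.2,"dy": 40.4,"dz": 0,"claw": 45},
  {"ax": 0,"ay": 0,"az": 0,"dx": 0,"dy": 0,"dz": 0,"claw": 45},
  {"ax": 0,"ay": 0,"az": 0,"dx": 0,"dy": 0,"dz": 0,"claw": 45},
])

```text
time_s: 2.8
tcp_pos: [0.4379, 0.3385, 0.2011]
ee_rot: [[-0.97, -0.244, -0.001], [-0.244, 0.97, -0.002], [0.002, -0.001, -1.0]]
wrist_force: [-0.3, -1.3, 0.2]
gripper_width: 0.515
gripper_force: 0.0
```

```bash
python3 -c "
from h import *
go(.4393,.3393,.055,104)"
```

```text
t 2.8 tcp [0.4379 0.3385 0.2011] cur 104.1 tilt [-0.0015 -0.0016 -1.    ] az 0.1 dxyz [ -1.6   0.4 146.1] F [-0.3 -1.3  0.2] w 0.515 gf 0.0 j [  54.   15.  -10.   -0.  -65. -130.]
```

play_rows([
  {"ax": 0,"ay": 0,"az": 0,"dx": -1.6,"dy": 0.4,"dz": 30,"claw": 45},
  {"ax": 0,"ay": 0,"az": 0,"dx": 0,"dy": 0,"dz": 35,"claw": 45},
  {"ax": 0,"ay": 0,"az": 0,"dx": 0,"dy": 0,"dz": 30,"claw": 45},
  {"ax": 0,"ay": 0,"az": 0,"dx": 0,"dy": 0,"dz": 20,"claw": 45},
  {"ax": 0,"ay": 0,"az": 0,"dx": 0,"dy": 0,"dz": 16,"claw": 45},
  {"ax": 0,"ay": 0,"az": 0,"dx": 0,"dy": 0,"dz": 10,"claw": 45},
  {"ax": 0,"ay": 0,"az": 0,"dx": 0,"dy": 0,"dz": 5,"claw": 45},
  {"ax": 0,"ay": 0,"az": 0,"dx": 0,"dy": 0,"dz": 0,"claw": 45},
])

```text
time_s: 3.6
tcp_pos: [0.44, 0.3384, 0.0559]
ee_rot: [[-0.97, -0.242, -0.0], [-0.242, 0.97, -0.001], [0.0, -0.0, -1.0]]
wrist_force: [-0.5, -0.7, 0.6]
gripper_width: 0.52
gripper_force: 0.0
```

play_rows([
  {"ax": 0,"ay": 0,"az": 0,"dx": 0,"dy": 0,"dz": 0,"claw": 30},
  {"ax": 0,"ay": 0,"az": 0,"dx": 0,"dy": 0,"dz": 0,"claw": 20},
  {"ax": 0,"ay": 0,"az": 0,"dx": 0,"dy": 0,"dz": 0,"claw": 15},
  {"ax": 0,"ay": 0,"az": 0,"dx": 0,"dy": 0,"dz": 0,"claw": 10},
  {"ax": 0,"ay": 0,"az": 0,"dx": 0,"dy": 0,"dz": 0,"claw": 4},
  {"ax": 0,"ay": 0,"az": 0,"dx": 0,"dy": 0,"dz": 0,"claw": 4},
  {"ax": 0,"ay": 0,"az": 0,"dx": 0,"dy": 0,"dz": 0,"claw": 4},
])

```text
time_s: 4.3
tcp_pos: [0.44, 0.339, 0.0561]
ee_rot: [[-0.97, -0.242, 0.0], [-0.242, 0.97, 0.0], [-0.0, 0.0, -1.0]]
wrist_force: [-0.3, 0.2, 0.1]
gripper_width: 0.058
gripper_force: 0.0
```

Width is 5 mm with no grip force, so I'm looking before going on.

Run:
```python
from station import *
from h import *
print(np.round(sense()["gripper_width"],3),sense()["gripper_force"])
c=capture("scene");t=capture("top")
a=cv2.resize(c["frame"][130:240,60:230],(680,440),interpolation=2);b=cv2.resize(t["frame"][190:270,100:220],(600,400),interpolation=2)
cv2.imwrite("pics/g1.png",a)
```

```text
0.058 0.0
```

View pics/g1.png

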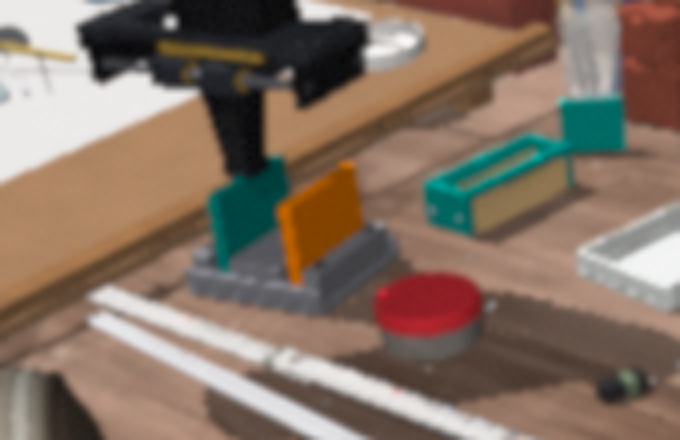

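Run:
```python
from station import *
from h import *
def proj(c,p):
    q=np.array(c["rotation"]).T@(np.array(p)-c["xyz"]); return (q[:2]/q[2]*c["fx"]+[c["cx"],c["cy"]]).round(1),q[2].round(3)
s=dict(np.load("scene0.npz")); c=capture("scene")
p=sense()["tcp_pos"];tip=np.array(p)-[0,0,.014]
print("tip px",proj(c,tip),"grasp",proj(c,np.array(p)+[0,0,.005]))
for n,f in(("before",s),("now",c)):
    P=cloud(f); m=mask(f,(80,90,40),(98,255,255),(105,160,133,205)); v,u=np.nonzero(m); q=P[v,u]; q=q[q[:,2]>.035]
    print(n,len(q),q.mean(0).round(4),rect(q),q[:,2].max())
    m=mask(f,(8,150,100),(22,255,255),(120,160,160,205)); v,u=np.nonzero(m); q=P[v,u]; q=q[q[:,2]>.035]; print(" amber",q.mean(0).round(4),rect(q))
# dark finger points in current scene
P=cloud(c); m=mask(c,(0,0,0),(179,255,50),(105,150,135,180)); v,u=np.nonzero(m); q=P[v,u]; print("finger",len(q),np.median(q,0).round(4)); print([(int(r),np.median(q[v==r],0).round(3).tolist()) for r in sorted(set(v))[::3]])
```

```text
tip px (array([123.6, 182.9]), np.float64(1.162)) grasp (array([122.5, 176.9]), np.float64(1.154))
before 266 [0.4168 0.3147 0.0665] [ 109.2 -102.7 1151.9   53.9   53.5] 0.5257310663824716
 amber [0.4383 0.2647 0.0625] [ 149.5 -133.3 1150.4   57.1   53.9]
now 257 [0.4286 0.3315 0.0564] [435.8 332.8  79.9  16.7  11. ] 0.07870651895058073
 amber [0.4453 0.2727 0.0576] [ 149.3 -134.4 1148.5   57.6   53.9]
finger 255 [0.4313 0.327  0.1162]
[(150, [0.407, 0.308, 0.159]), (153, [0.412, 0.306, 0.15]), (156, [0.434, 0.336, 0.129]), (159, [0.433, 0.329, 0.12]), (162, [0.432, 0.328, 0.111]), (165, [0.434, 0.328, 0.101]), (168, [0.434, 0.332, 0.093]), (171, [0.43, 0.329, 0.083]), (174, [0.434, 0.329, 0.075])]
```

Run:
```python
from station import *
from h import *
c=capture("scene");t=capture("top")
a=cv2.resize(c["frame"][150:210,95:155],(400,400),interpolation=0);b=cv2.resize(t["frame"][200:260,100:160],(400,400),interpolation=0)
cv2.imwrite("pics/g2.png",np.hstack([a,b]))
P=cloud(c)
for r in range(164,192,2): print(r,[(u,(P[r,u]*1000).astype(int).tolist()) for u in (117,120,122,124,127)])
print(np.round(sense()["moment"],2),np.round(sense()["effort"],1))
```

```text
164 [(117, [430, 339, 104]), (120, [431, 327, 106]), (122, [436, 325, 105]), (124, [442, 324, 103]), (127, [558, 469, 31])]
166 [(117, [428, 339, 98]), (120, [430, 328, 100]), (122, [435, 325, 99]), (124, [442, 326, 96]), (127, [548, 458, 30])]
168 [(117, [429, 341, 92]), (120, [433, 334, 92]), (122, [434, 326, 93]), (124, [441, 326, 91]), (127, [535, 442, 31])]
170 [(117, [428, 342, 86]), (120, [430, 331, 87]), (122, [432, 325, 88]), (124, [439, 326, 85]), (127, [453, 331, 79])]
172 [(117, [427, 343, 79]), (120, [429, 331, 82]), (122, [431, 325, 82]), (124, [438, 326, 79]), (127, [451, 330, 74])]
174 [(117, [427, 344, 73]), (120, [432, 337, 73]), (122, [431, 327, 75]), (124, [442, 333, 70]), (127, [455, 337, 64])]
176 [(117, [419, 334, 72]), (120, [425, 328, 71]), (122, [435, 333, 66]), (124, [442, 334, 64]), (127, [455, 338, 58])]
178 [(117, [413, 327, 70]), (120, [426, 332, 64]), (122, [431, 330, 62]), (124, [439, 332, 59]), (127, [452, 336, 53])]
180 [(117, [411, 326, 65]), (120, [421, 326, 61]), (122, [431, 332, 56]), (124, [437, 331, 54]), (127, [451, 336, 47])]
182 [(117, [409, 325, 60]), (120, [422, 329, 54]), (122, [429, 330, 51]), (124, [439, 336, 45]), (127, [447, 333, 43])]
184 [(117, [409, 326, 53]), (120, [420, 329, 48]), (122, [427, 330, 45]), (124, [435, 331, 42]), (127, [448, 336, 35])]
186 [(117, [409, 327, 47]), (120, [420, 330, 42]), (122, [427, 331, 38]), (124, [436, 334, 34]), (127, [445, 333, 31])]
188 [(117, [407, 326, 42]), (120, [416, 327, 38]), (122, [427, 333, 32]), (124, [435, 334, 29]), (127, [445, 334, 24])]
190 [(117, [403, 323, 38]), (120, [413, 324, 33]), (122, [421, 326, 29]), (124, [433, 333, 23]), (127, [433, 320, 26])]
[-0.03 -0.01 -0.05] [  0.  -36.3  14.4   3.2  -0.1   0. ]
```

View pics/g2.png

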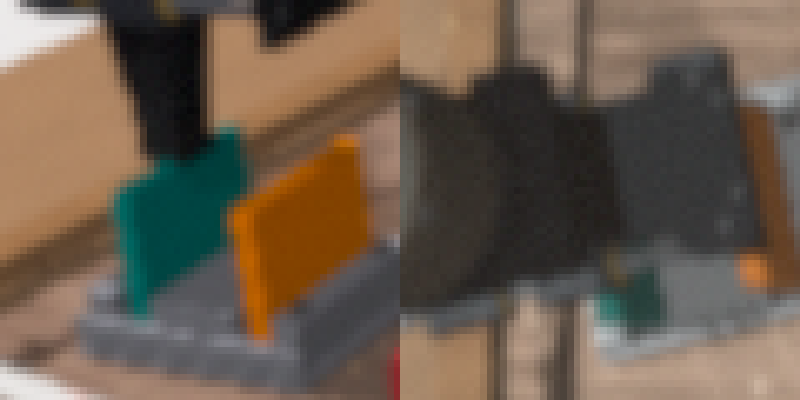

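The fingers closed just above the tile: they end at z≈0.075, while the reported TCP should put the tips at 0.042. I'll open and measure the true tip height.

play_rows([
  {"ax": 0,"ay": 0,"az": 0,"dx": 0,"dy": 0,"dz": 0,"claw": 45},
  {"ax": 0,"ay": 0,"az": 0,"dx": 0,"dy": 0,"dz": 0,"claw": 45},
  {"ax": 0,"ay": 0,"az": 0,"dx": 0,"dy": 0,"dz": 0,"claw": 45},
  {"ax": 0,"ay": 0,"az": 0,"dx": 0,"dy": 0,"dz": 0,"claw": 45},
  {"ax": 0,"ay": 0,"az": 0,"dx": 0,"dy": 0,"dz": 0,"claw": 45},
])

```text
time_s: 5.05
tcp_pos: [0.44, 0.339, 0.0561]
ee_rot: [[-0.97, -0.242, 0.0], [-0.242, 0.97, 0.0], [-0.0, 0.0, -1.0]]
wrist_force: [-0.5, -0.2, -0.5]
gripper_width: 0.415
gripper_force: 0.0
```

Run:
```python
from station import *
from h import *
c=capture("scene");P=cloud(c); V=hsv(c)[...,2]
s=sense();print(s["tcp_pos"],s["gripper_width"],s["joints"])
a=cv2.resize(c["frame"][130:210,85:165],(600,600),interpolation=2);cv2.imwrite("pics/g3.png",a)
for u in range(118,142,2): 
    k=[r for r in range(150,200) if V[r,u]<55 and hsv(c)[r,u,1]<120]; 
    if k: r=max(k); print(u,r,(P[r,u]*1000).astype(int))
```

```text
[0.43998869 0.33902524 0.05607115] 0.45603055628697503 [ 5.43363919e+01  2.39516018e+01 -2.02035796e+01  2.51215222e-03
 -4.58431167e+01 -1.30314058e+02]
118 152 [413 301 153]
120 152 [413 293 154]
122 153 [413 285 153]
124 163 [434 314 111]
126 173 [433 310  82]
128 173 [439 310  80]
130 173 [447 312  76]
132 150 [427 260 162]
134 153 [422 247 157]
136 155 [425 245 151]
138 154 [434 247 151]
140 153 [442 249 151]
```

View pics/g3.png

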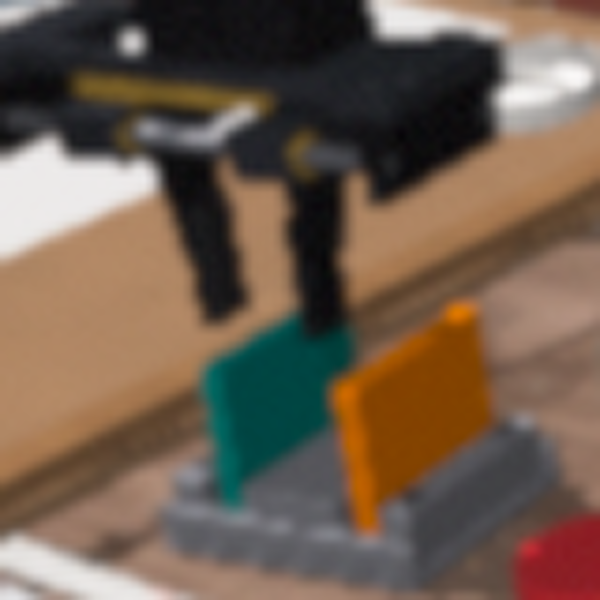

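The picture shows both fingertips (px 130,173) ending at the tile's top edge, z≈0.077. The arm's reported z is therefore about 34 mm too low, and I'll correct for it by camera. I'm descending another 34 mm gently.

play_rows([
  {"ax": 0,"ay": 0,"az": 0,"dx": 0,"dy": 0,"dz": 8,"claw": 45},
  {"ax": 0,"ay": 0,"az": 0,"dx": 0,"dy": 0,"dz": 8,"claw": 45},
  {"ax": 0,"ay": 0,"az": 0,"dx": 0,"dy": 0,"dz": 8,"claw": 45},
  {"ax": 0,"ay": 0,"az": 0,"dx": 0,"dy": 0,"dz": 6,"claw": 45},
  {"ax": 0,"ay": 0,"az": 0,"dx": 0,"dy": 0,"dz": 4,"claw": 45},
  {"ax": 0,"ay": 0,"az": 0,"dx": 0,"dy": 0,"dz": 0,"claw": 45},
])

```text
time_s: 5.7
tcp_pos: [0.4397, 0.3386, 0.0212]
ee_rot: [[-0.97, -0.242, -0.001], [-0.242, 0.97, -0.001], [0.001, -0.001, -1.0]]
wrist_force: [-0.7, -0.6, 0.1]
gripper_width: 0.514
gripper_force: 0.0
```

Run:
```python
from station import *
from h import *
c=capture("scene");P=cloud(c); H=hsv(c)
s=sense();print(s["tcp_pos"],s["gripper_width"],s["wrist_force"])
for u in range(124,136): 
    k=[r for r in range(150,200) if H[r,u,2]<55 and H[r,u,1]<120]
    if k: r=max(k); print(u,r,(P[r-1:r+2,u]*1000).astype(int).tolist())
```

```text
[0.439915   0.33891347 0.02169196] 0.5165595539677755 [-0.45660667 -0.52856291 -0.31585889]
124 164 [[414, 285, 124], [413, 285, 121], [414, 287, 118]]
125 165 [[414, 281, 122], [414, 282, 119], [414, 283, 116]]
126 171 [[460, 345, 73], [434, 310, 87], [434, 311, 84]]
127 175 [[436, 310, 78], [435, 310, 75], [434, 309, 73]]
128 185 [[435, 313, 46], [435, 313, 43], [449, 334, 29]]
129 179 [[436, 305, 66], [436, 306, 63], [435, 305, 61]]
130 178 [[438, 303, 69], [438, 303, 66], [438, 304, 63]]
131 177 [[442, 302, 71], [443, 304, 67], [442, 304, 65]]
132 176 [[447, 304, 72], [448, 306, 68], [448, 307, 65]]
133 176 [[450, 304, 71], [451, 306, 66], [452, 308, 63]]
134 162 [[446, 283, 119], [442, 280, 118], [425, 258, 126]]
135 164 [[422, 250, 128], [422, 250, 126], [420, 249, 124]]
```

play_rows([
  {"ax": 0,"ay": 0,"az": 0,"dx": 0,"dy": 0,"dz": 0,"claw": 25},
  {"ax": 0,"ay": 0,"az": 0,"dx": 0,"dy": 0,"dz": 0,"claw": 18},
  {"ax": 0,"ay": 0,"az": 0,"dx": 0,"dy": 0,"dz": 0,"claw": 14},
  {"ax": 0,"ay": 0,"az": 0,"dx": 0,"dy": 0,"dz": 0,"claw": 10},
  {"ax": 0,"ay": 0,"az": 0,"dx": 0,"dy": 0,"dz": 0,"claw": 4},
  {"ax": 0,"ay": 0,"az": 0,"dx": 0,"dy": 0,"dz": 0,"claw": 4},
  {"ax": 0,"ay": 0,"az": 0,"dx": 0,"dy": 0,"dz": 0,"claw": 4},
])

```text
time_s: 6.45
tcp_pos: [0.44, 0.3391, 0.0221]
ee_rot: [[-0.97, -0.242, 0.0], [-0.242, 0.97, 0.0], [-0.0, 0.0, -1.0]]
wrist_force: [-0.0, -0.0, 0.7]
gripper_width: 0.113
gripper_force: 30.0
```

play_rows([
  {"ax": 0,"ay": 0,"az": 0,"dx": 0,"dy": 0,"dz": -5,"claw": 4},
  {"ax": 0,"ay": 0,"az": 0,"dx": 0,"dy": 0,"dz": -10,"claw": 4},
  {"ax": 0,"ay": 0,"az": 0,"dx": 0,"dy": 0,"dz": -15,"claw": 4},
  {"ax": 0,"ay": 0,"az": 0,"dx": 0,"dy": 0,"dz": -20,"claw": 4},
  {"ax": 0,"ay": 0,"az": 0,"dx": 0,"dy": 0,"dz": -25,"claw": 4},
  {"ax": 0,"ay": 0,"az": 0,"dx": 0,"dy": 0,"dz": -25,"claw": 4},
  {"ax": 0,"ay": 0,"az": 3,"dx": 0,"dy": 0,"dz": 0,"claw": 4},
  {"ax": 0,"ay": 0,"az": 4,"dx": 0,"dy": 0,"dz": 0,"claw": 4},
  {"ax": 0,"ay": 0,"az": 4,"dx": 0,"dy": 0,"dz": 0,"claw": 4},
  {"ax": 0,"ay": 0,"az": 3,"dx": 0,"dy": 0,"dz": 0,"claw": 4},
  {"ax": 0,"ay": 0,"az": 0,"dx": -15,"dy": -6,"dz": 0,"claw": 4},
  {"ax": 0,"ay": 0,"az": 0,"dx": -25,"dy": -10,"dz": 0,"claw": 4},
  {"ax": 0,"ay": 0,"az": 0,"dx": -30,"dy": -12,"dz": 0,"claw": 4},
  {"ax": 0,"ay": 0,"az": 0,"dx": -35,"dy": -14,"dz": 0,"claw": 4},
  {"ax": 0,"ay": 0,"az": 0,"dx": -30,"dy": -12,"dz": 0,"claw": 4},
  {"ax": 0,"ay": 0,"az": 0,"dx": -25,"dy": -10,"dz": 0,"claw": 4},
  {"ax": 0,"ay": 0,"az": 0,"dx": -15,"dy": -6,"dz": 0,"claw": 4},
  {"ax": 0,"ay": 0,"az": 0,"dx": 0,"dy": 0,"dz": 0,"claw": 4},
  {"ax": 0,"ay": 0,"az": 0,"dx": 0,"dy": 0,"dz": 0,"claw": 4},
])

```text
time_s: 8.35
tcp_pos: [0.6152, 0.2683, 0.1218]
ee_rot: [[-1.0, 0.0, -0.001], [0.0, 1.0, -0.0], [0.001, -0.0, -1.0]]
wrist_force: [0.2, 0.4, -1.0]
gripper_width: 0.111
gripper_force: 30.0
```

Run:
```python
from station import *
from h import *
go(.615,.269,.0216,90)
c=capture("scene");P=cloud(c)
s0=dict(np.load("scene0.npz")); P0=cloud(s0)
def fit(P,m,lo,hi):
    v,u=np.nonzero(m);q=P[v,u];q=q[(q[:,2]>lo)&(q[:,2]<hi)];return q
cv2.imwrite("pics/g4.png",cv2.resize(c["frame"][110:220,110:270],(800,550),interpolation=2))
q=fit(P,mask(c,(80,90,30),(98,255,255),(110,110,215,200)),.06,.2);print("tile",len(q),rect(q),q[:,2].min(),q.mean(0))
q=fit(P0,mask(s0,(80,90,40),(98,255,255),(160,155,212,200)),.025,.045);print("rack scene",rect(q),q.mean(0))
```

```text
t 8.35 tcp [0.6152 0.2683 0.1218] cur 89.98 tilt [-7.e-04 -2.e-04 -1.e+00] az -0.02 dxyz [  0.2   0.7 100.2] F [ 0.2  0.4 -1. ] w 0.111 gf 30.0 j [  37.   30.    1.   -0.  -62. -127.]
tile 389 [610.2 264.5  80.6  26.8 -11.8] 0.10603910884891915 [0.60322443 0.26287673 0.14008973]
rack scene [648.6 268.  192.5  53.3   2.2] [0.63950496 0.27081546 0.03224365]
```

View pics/g4.png

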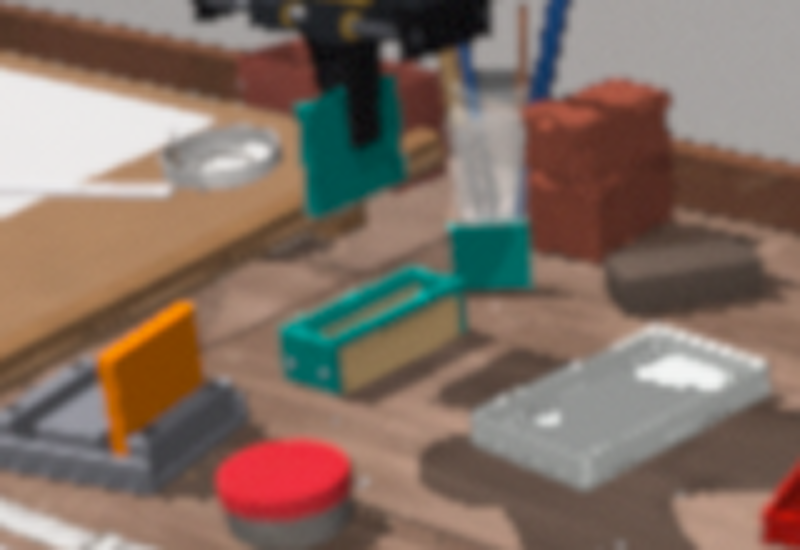

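Teal tile hangs upright at px (350,150) of the crop, above the teal rack (375,330). Lowering it.

play_rows([
  {"ax": 0,"ay": 0,"az": 0,"dx": 0,"dy": 0.8,"dz": 20,"claw": 4},
  {"ax": 0,"ay": 0,"az": 0,"dx": 0,"dy": 0,"dz": 20,"claw": 4},
  {"ax": 0,"ay": 0,"az": 0,"dx": 0,"dy": 0,"dz": 15,"claw": 4},
  {"ax": 0,"ay": 0,"az": 0,"dx": 0,"dy": 0,"dz": 10,"claw": 4},
  {"ax": 0,"ay": 0,"az": 0,"dx": 0,"dy": 0,"dz": 8,"claw": 4},
  {"ax": 0,"ay": 0,"az": 0,"dx": 0,"dy": 0,"dz": 8,"claw": 4},
  {"ax": 0,"ay": 0,"az": 0,"dx": 0,"dy": 0,"dz": 6,"claw": 4},
  {"ax": 0,"ay": 0,"az": 0,"dx": 0,"dy": 0,"dz": 5,"claw": 4},
  {"ax": 0,"ay": 0,"az": 0,"dx": 0,"dy": 0,"dz": 3,"claw": 4},
  {"ax": 0,"ay": 0,"az": 0,"dx": 0,"dy": 0,"dz": 2,"claw": 4},
  {"ax": 0,"ay": 0,"az": 0,"dx": 0,"dy": 0,"dz": 1,"claw": 4},
  {"ax": 0,"ay": 0,"az": 0,"dx": 0,"dy": 0,"dz": 0,"claw": 4},
  {"ax": 0,"ay": 0,"az": 0,"dx": 0,"dy": 0,"dz": 0,"claw": 4},
])

```text
time_s: 9.7
tcp_pos: [0.6152, 0.27, 0.0243]
ee_rot: [[-1.0, -0.0, 0.0], [-0.0, 1.0, 0.0], [-0.0, 0.0, -1.0]]
wrist_force: [0.5, -0.0, -0.8]
gripper_width: 0.115
gripper_force: 30.0
```

play_rows([
  {"ax": 0,"ay": 0,"az": 0,"dx": 0,"dy": 0,"dz": 1,"claw": 4},
  {"ax": 0,"ay": 0,"az": 0,"dx": 0,"dy": 0,"dz": 0.7,"claw": 4},
  {"ax": 0,"ay": 0,"az": 0,"dx": 0,"dy": 0,"dz": 0.5,"claw": 4},
  {"ax": 0,"ay": 0,"az": 0,"dx": 0,"dy": 0,"dz": 0,"claw": 4},
  {"ax": 0,"ay": 0,"az": 0,"dx": 0,"dy": 0,"dz": 0,"claw": 4},
])

```text
time_s: 10.2
tcp_pos: [0.6151, 0.2699, 0.0222]
ee_rot: [[-1.0, -0.0, 0.0], [-0.0, 1.0, 0.0], [-0.0, 0.0, -1.0]]
wrist_force: [-0.5, -0.1, 1.5]
gripper_width: 0.116
gripper_force: 30.0
```

play_rows([
  {"ax": 0,"ay": 0,"az": 0,"dx": 0,"dy": 0,"dz": 0,"claw": 12},
  {"ax": 0,"ay": 0,"az": 0,"dx": 0,"dy": 0,"dz": 0,"claw": 16},
  {"ax": 0,"ay": 0,"az": 0,"dx": 0,"dy": 0,"dz": 0,"claw": 24},
  {"ax": 0,"ay": 0,"az": 0,"dx": 0,"dy": 0,"dz": 0,"claw": 35},
  {"ax": 0,"ay": 0,"az": 0,"dx": 0,"dy": 0,"dz": 0,"claw": 45},
  {"ax": 0,"ay": 0,"az": 0,"dx": 0,"dy": 0,"dz": -10,"claw": 45},
  {"ax": 0,"ay": 0,"az": 0,"dx": 0,"dy": 0,"dz": -25,"claw": 45},
  {"ax": 0,"ay": 0,"az": 0,"dx": 0,"dy": 0,"dz": -30,"claw": 45},
  {"ax": 0,"ay": 0,"az": 0,"dx": 0,"dy": 0,"dz": -30,"claw": 45},
  {"ax": 0,"ay": 0,"az": -7,"dx": 0,"dy": 0,"dz": 0,"claw": 45},
  {"ax": 0,"ay": 0,"az": -7,"dx": 0,"dy": 0,"dz": 0,"claw": 45},
  {"ax": 0,"ay": 0,"az": 0,"dx": 0,"dy": 0,"dz": 0,"claw": 45},
])

```text
time_s: 11.4
tcp_pos: [0.6152, 0.27, 0.118]
ee_rot: [[-0.97, -0.242, 0.001], [-0.242, 0.97, 0.001], [-0.001, 0.001, -1.0]]
wrist_force: [0.2, -0.3, -0.1]
gripper_width: 0.52
gripper_force: 0.0
```

Run:
```python
from station import *
from h import *
go(.4515,.279,.022,104)
c=capture("scene");P=cloud(c)
m=mask(c,(80,90,30),(98,255,255),(160,135,212,200));v,u=np.nonzero(m);q=P[v,u];q=q[(q[:,2]>.05)&(q[:,1]<.3)&(q[:,2]<.3)];print("tile",len(q),rect(q),np.percentile(q[:,2],98),np.median(q,0))
```

```text
t 11.4 tcp [0.6152 0.27   0.118 ] cur 104.01 tilt [ 1.2e-03  8.0e-04 -1.0e+00] az 0.01 dxyz [156.6  48.3  96. ] F [ 0.2 -0.3 -0.1] w 0.52 gf 0.0 j [  37.   30.    1.    0.  -61. -113.]
tile 160 [610.7 267.5  80.8  13.3  -1.6] 0.07406285630986095 [0.60652478 0.26498891 0.06350481]
```

Teal is seated: top at ≈0.075, upright. Now the amber tile.

play_rows([
  {"ax": 0,"ay": 0,"az": 0,"dx": 31.3,"dy": 9.7,"dz": 0,"claw": 45},
  {"ax": 0,"ay": 0,"az": 0,"dx": 31.3,"dy": 9.7,"dz": 0,"claw": 45},
  {"ax": 0,"ay": 0,"az": 0,"dx": 31.3,"dy": 9.7,"dz": 0,"claw": 45},
  {"ax": 0,"ay": 0,"az": 0,"dx": 31.3,"dy": 9.6,"dz": 0,"claw": 45},
  {"ax": 0,"ay": 0,"az": 0,"dx": 31.4,"dy": 9.6,"dz": 0,"claw": 45},
  {"ax": 0,"ay": 0,"az": 0,"dx": 0,"dy": 0,"dz": 15,"claw": 45},
  {"ax": 0,"ay": 0,"az": 0,"dx": 0,"dy": 0,"dz": 20,"claw": 45},
  {"ax": 0,"ay": 0,"az": 0,"dx": 0,"dy": 0,"dz": 20,"claw": 45},
  {"ax": 0,"ay": 0,"az": 0,"dx": 0,"dy": 0,"dz": 15,"claw": 45},
  {"ax": 0,"ay": 0,"az": 0,"dx": 0,"dy": 0,"dz": 10,"claw": 45},
  {"ax": 0,"ay": 0,"az": 0,"dx": 0,"dy": 0,"dz": 10,"claw": 45},
  {"ax": 0,"ay": 0,"az": 0,"dx": 0,"dy": 0,"dz": 6,"claw": 45},
  {"ax": 0,"ay": 0,"az": 0,"dx": 0,"dy": 0,"dz": 0,"claw": 25},
  {"ax": 0,"ay": 0,"az": 0,"dx": 0,"dy": 0,"dz": 0,"claw": 18},
  {"ax": 0,"ay": 0,"az": 0,"dx": 0,"dy": 0,"dz": 0,"claw": 14},
  {"ax": 0,"ay": 0,"az": 0,"dx": 0,"dy": 0,"dz": 0,"claw": 10},
  {"ax": 0,"ay": 0,"az": 0,"dx": 0,"dy": 0,"dz": 0,"claw": 4},
  {"ax": 0,"ay": 0,"az": 0,"dx": 0,"dy": 0,"dz": 0,"claw": 4},
  {"ax": 0,"ay": 0,"az": 0,"dx": 0,"dy": 0,"dz": 0,"claw": 4},
])

```text
time_s: 13.35
tcp_pos: [0.4515, 0.279, 0.0212]
ee_rot: [[-0.97, -0.242, 0.0], [-0.242, 0.97, 0.0], [-0.001, 0.0, -1.0]]
wrist_force: [-1.3, -0.4, 2.5]
gripper_width: 0.115
gripper_force: 30.0
```

play_rows([
  {"ax": 0,"ay": 0,"az": 0,"dx": 0,"dy": 0,"dz": -5,"claw": 4},
  {"ax": 0,"ay": 0,"az": 0,"dx": 0,"dy": 0,"dz": -10,"claw": 4},
  {"ax": 0,"ay": 0,"az": 0,"dx": 0,"dy": 0,"dz": -20,"claw": 4},
  {"ax": 0,"ay": 0,"az": 0,"dx": 0,"dy": 0,"dz": -30,"claw": 4},
  {"ax": 0,"ay": 0,"az": 0,"dx": 0,"dy": 0,"dz": -30,"claw": 4},
  {"ax": 0,"ay": 0,"az": 0,"dx": 0,"dy": 0,"dz": -25,"claw": 4},
  {"ax": 0,"ay": 0,"az": 4,"dx": 0,"dy": 0,"dz": 0,"claw": 4},
  {"ax": 0,"ay": 0,"az": 4,"dx": 0,"dy": 0,"dz": 0,"claw": 4},
  {"ax": 0,"ay": 0,"az": 0,"dx": 0,"dy": 0,"dz": 0,"claw": 4},
])

```text
time_s: 14.25
tcp_pos: [0.4512, 0.2787, 0.1417]
ee_rot: [[-0.994, -0.105, 0.0], [-0.105, 0.994, 0.001], [-0.001, 0.001, -1.0]]
wrist_force: [0.0, -0.4, -1.1]
gripper_width: 0.114
gripper_force: 30.0
```

play_rows([
  {"ax": 0,"ay": 0,"az": 0,"dx": -3,"dy": -15,"dz": 0,"claw": 4},
  {"ax": 0,"ay": 0,"az": 0,"dx": -5,"dy": -25,"dz": 0,"claw": 4},
  {"ax": 0,"ay": 0,"az": 0,"dx": -7,"dy": -35,"dz": 0,"claw": 4},
  {"ax": 0,"ay": 0,"az": 0,"dx": -7.5,"dy": -40,"dz": 0,"claw": 4},
  {"ax": 0,"ay": 0,"az": 0,"dx": -7.5,"dy": -40,"dz": 0,"claw": 4},
  {"ax": 0,"ay": 0,"az": 0,"dx": -7.5,"dy": -40,"dz": 0,"claw": 4},
  {"ax": 0,"ay": 0,"az": 0,"dx": -7.5,"dy": -40,"dz": 0,"claw": 4},
  {"ax": 0,"ay": 0,"az": 0,"dx": -7.5,"dy": -40,"dz": 0,"claw": 4},
  {"ax": 0,"ay": 0,"az": 0,"dx": -7.5,"dy": -40,"dz": 0,"claw": 4},
  {"ax": 0,"ay": 0,"az": 0,"dx": -7.5,"dy": -40,"dz": 0,"claw": 4},
  {"ax": 0,"ay": 0,"az": 0,"dx": -7.5,"dy": -40,"dz": 0,"claw": 4},
  {"ax": 0,"ay": 0,"az": 0,"dx": -7.5,"dy": -40,"dz": 0,"claw": 4},
  {"ax": 0,"ay": 0,"az": 0,"dx": -7.5,"dy": -40,"dz": 0,"claw": 4},
  {"ax": 0,"ay": 0,"az": 0,"dx": -6.5,"dy": -35,"dz": 0,"claw": 4},
  {"ax": 0,"ay": 0,"az": 0,"dx": -5,"dy": -25,"dz": 0,"claw": 4},
  {"ax": 0,"ay": 0,"az": 0,"dx": -3,"dy": -15,"dz": 0,"claw": 4},
  {"ax": 0,"ay": 0,"az": 0,"dx": 0,"dy": 0,"dz": 0,"claw": 4},
  {"ax": 0,"ay": 0,"az": 0,"dx": 0,"dy": 0,"dz": 0,"claw": 4},
])

```text
time_s: 16.05
tcp_pos: [0.6124, -0.257, 0.1405]
ee_rot: [[-0.994, -0.105, -0.001], [-0.105, 0.994, 0.001], [0.001, 0.001, -1.0]]
wrist_force: [0.6, 0.6, -1.1]
gripper_width: 0.116
gripper_force: 30.0
```

Run:
```python
from station import *
from h import *
go(.613,-.257,.0212,96)
c=capture("scene"); cv2.imwrite("pics/g5.png",cv2.resize(c["frame"][130:260,230:400],(784,600),interpolation=2))
# rack from first top frame: rack rim angle via slot (dark interior) and outline contour
t=dict(np.load("top0.npz")); P=cloud(t)[145:200,325:360].reshape(-1,3)
k=P[(P[:,2]>.030)&(P[:,2]<.042)];print("rack depth",rect(k),k.mean(0).round(4)); w,v=np.linalg.eigh(np.cov(k[:,:2].T));print(np.degrees(np.arctan(v[1,1]/v[0,1])))
```

```text
t 16.05 tcp [ 0.6124 -0.257   0.1405] cur 96.02 tilt [-1.1e-03  6.0e-04 -1.0e+00] az 0.02 dxyz [-6.000e-01 -1.000e-01  1.193e+02] F [ 0.6  0.6 -1.1] w 0.116 gf 30.0 j [ -9.  28.   2.  -0. -63. -75.]
rack depth [ 613.4 -256.6  120.5   46.4    6.9] [ 0.6124 -0.257   0.0354]
6.971902940509683
```

View pics/g5.png

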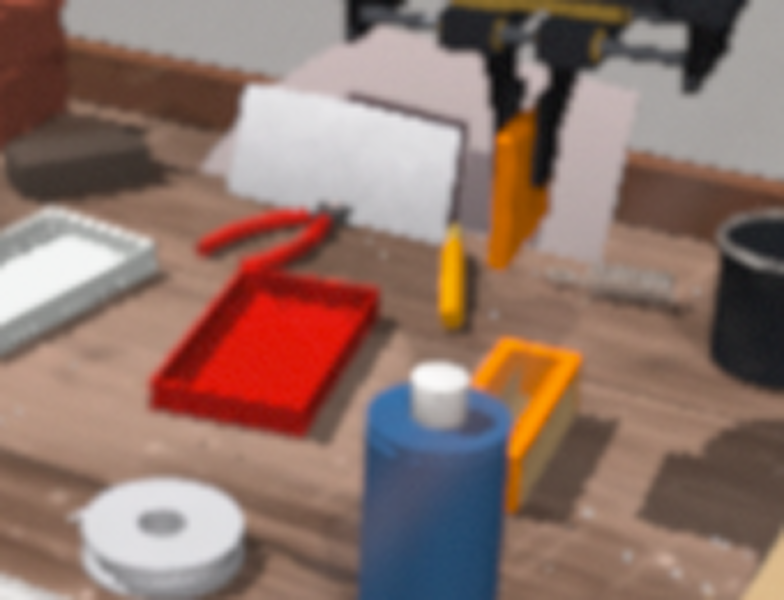

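Amber tile is upright at crop px (520,190), above the amber rack (535,400). Turning 1° and lowering.

play_rows([
  {"ax": 0,"ay": 0,"az": -0.9,"dx": -0.8,"dy": 0,"dz": 20,"claw": 4},
  {"ax": 0,"ay": 0,"az": 0,"dx": 0,"dy": 0,"dz": 25,"claw": 4},
  {"ax": 0,"ay": 0,"az": 0,"dx": 0,"dy": 0,"dz": 20,"claw": 4},
  {"ax": 0,"ay": 0,"az": 0,"dx": 0,"dy": 0,"dz": 12,"claw": 4},
  {"ax": 0,"ay": 0,"az": 0,"dx": 0,"dy": 0,"dz": 8,"claw": 4},
  {"ax": 0,"ay": 0,"az": 0,"dx": 0,"dy": 0,"dz": 8,"claw": 4},
  {"ax": 0,"ay": 0,"az": 0,"dx": 0,"dy": 0,"dz": 8,"claw": 4},
  {"ax": 0,"ay": 0,"az": 0,"dx": 0,"dy": 0,"dz": 6,"claw": 4},
  {"ax": 0,"ay": 0,"az": 0,"dx": 0,"dy": 0,"dz": 4,"claw": 4},
  {"ax": 0,"ay": 0,"az": 0,"dx": 0,"dy": 0,"dz": 3,"claw": 4},
  {"ax": 0,"ay": 0,"az": 0,"dx": 0,"dy": 0,"dz": 2,"claw": 4},
  {"ax": 0,"ay": 0,"az": 0,"dx": 0,"dy": 0,"dz": 1,"claw": 4},
  {"ax": 0,"ay": 0,"az": 0,"dx": 0,"dy": 0,"dz": 0,"claw": 4},
  {"ax": 0,"ay": 0,"az": 0,"dx": 0,"dy": 0,"dz": 0,"claw": 4},
])

```text
time_s: 17.5
tcp_pos: [0.6139, -0.2572, 0.0241]
ee_rot: [[-0.993, -0.12, 0.0], [-0.12, 0.993, -0.0], [-0.0, -0.0, -1.0]]
wrist_force: [-0.4, 0.1, -0.7]
gripper_width: 0.114
gripper_force: 30.0
```

play_rows([
  {"ax": 0,"ay": 0,"az": 0,"dx": 0,"dy": 0,"dz": 1,"claw": 4},
  {"ax": 0,"ay": 0,"az": 0,"dx": 0,"dy": 0,"dz": 0.8,"claw": 4},
  {"ax": 0,"ay": 0,"az": 0,"dx": 0,"dy": 0,"dz": 0.7,"claw": 4},
  {"ax": 0,"ay": 0,"az": 0,"dx": 0,"dy": 0,"dz": 0,"claw": 4},
  {"ax": 0,"ay": 0,"az": 0,"dx": 0,"dy": 0,"dz": 0,"claw": 4},
])

```text
time_s: 18.0
tcp_pos: [0.6138, -0.2571, 0.0213]
ee_rot: [[-0.993, -0.12, -0.0], [-0.12, 0.993, 0.0], [0.0, 0.0, -1.0]]
wrist_force: [1.0, 0.8, -1.2]
gripper_width: 0.114
gripper_force: 30.0
```

play_rows([
  {"ax": 0,"ay": 0,"az": 0,"dx": 0,"dy": 0,"dz": 0.4,"claw": 4},
  {"ax": 0,"ay": 0,"az": 0,"dx": 0,"dy": 0,"dz": 0.4,"claw": 4},
  {"ax": 0,"ay": 0,"az": 0,"dx": 0,"dy": 0,"dz": 0,"claw": 4},
])

```text
time_s: 18.3
tcp_pos: [0.6138, -0.2572, 0.0212]
ee_rot: [[-0.993, -0.121, 0.0], [-0.121, 0.993, -0.0], [-0.0, -0.0, -1.0]]
wrist_force: [-1.6, 0.8, 3.4]
gripper_width: 0.114
gripper_force: 30.0
```

play_rows([
  {"ax": 0,"ay": 0,"az": 0,"dx": 0,"dy": 0,"dz": 0,"claw": 12},
  {"ax": 0,"ay": 0,"az": 0,"dx": 0,"dy": 0,"dz": 0,"claw": 16},
  {"ax": 0,"ay": 0,"az": 0,"dx": 0,"dy": 0,"dz": 0,"claw": 24},
  {"ax": 0,"ay": 0,"az": 0,"dx": 0,"dy": 0,"dz": 0,"claw": 35},
  {"ax": 0,"ay": 0,"az": 0,"dx": 0,"dy": 0,"dz": 0,"claw": 45},
  {"ax": 0,"ay": 0,"az": 0,"dx": 0,"dy": 0,"dz": -10,"claw": 45},
  {"ax": 0,"ay": 0,"az": 0,"dx": 0,"dy": 0,"dz": -25,"claw": 45},
  {"ax": 0,"ay": 0,"az": 0,"dx": 0,"dy": 0,"dz": -35,"claw": 45},
  {"ax": 0,"ay": 0,"az": 0,"dx": 0,"dy": 0,"dz": -35,"claw": 45},
  {"ax": 0,"ay": 0,"az": 8,"dx": 0,"dy": 0,"dz": 0,"claw": 45},
  {"ax": 0,"ay": 0,"az": 8,"dx": 0,"dy": 0,"dz": 0,"claw": 45},
  {"ax": 0,"ay": 0,"az": 8,"dx": 0,"dy": 0,"dz": 0,"claw": 45},
  {"ax": 0,"ay": 0,"az": 8,"dx": 0,"dy": 0,"dz": 0,"claw": 45},
])

```text
time_s: 19.6
tcp_pos: [0.6139, -0.2572, 0.1266]
ee_rot: [[-0.903, 0.429, 0.001], [0.429, 0.903, -0.0], [-0.001, 0.0, -1.0]]
wrist_force: [-0.9, 0.2, 0.7]
gripper_width: 0.518
gripper_force: 0.0
```

play_rows([
  {"ax": 0,"ay": 0,"az": 0,"dx": 33.2,"dy": 20.4,"dz": 0,"claw": 40},
  {"ax": 0,"ay": 0,"az": 0,"dx": 33.2,"dy": 20.4,"dz": 0,"claw": 40},
  {"ax": 0,"ay": 0,"az": 0,"dx": 33.2,"dy": 20.4,"dz": 0,"claw": 40},
  {"ax": 0,"ay": 0,"az": 0,"dx": 33.2,"dy": 20.4,"dz": 0,"claw": 40},
  {"ax": 0,"ay": 0,"az": 0,"dx": 33.2,"dy": 20.4,"dz": 0,"claw": 40},
  {"ax": 0,"ay": 0,"az": 0,"dx": 33.2,"dy": 20.4,"dz": 0,"claw": 40},
  {"ax": 0,"ay": 0,"az": 0,"dx": 33.2,"dy": 20.4,"dz": 0,"claw": 40},
  {"ax": 0,"ay": 0,"az": 0,"dx": 33.2,"dy": 20.4,"dz": 0,"claw": 40},
  {"ax": 0,"ay": 0,"az": 0,"dx": 0,"dy": 0,"dz": 0,"claw": 40},
])

```text
time_s: 20.5
tcp_pos: [0.4405, 0.0056, 0.1266]
ee_rot: [[-0.908, 0.42, 0.001], [0.42, 0.908, 0.001], [-0.0, 0.001, -1.0]]
wrist_force: [-0.2, -0.4, -0.6]
gripper_width: 0.46
gripper_force: 0.0
```

Run:
```python
from station import *
from h import *
go(.4424,.0033,-.015,65)
c=capture("scene");P=cloud(c)
m=mask(c,(8,150,100),(22,255,255),(320,150,370,260));v,u=np.nonzero(m);q=P[v,u];q=q[(q[:,2]>.045)&(q[:,2]<.1)];print("amber tile",len(q),rect(q),np.percentile(q[:,2],98),np.median(q,0))
s=dict(np.load("scene0.npz"));P=cloud(s)
q=P[215:240,200:235].reshape(-1,3);q=q[(q[:,2]>.006)&(q[:,2]<.02)];print("magnet scene",len(q),rect(q),q.mean(0).round(4))
cv2.imwrite("pics/g6.png",cv2.resize(np.hstack([c["frame"][130:260,170:300],c["frame"][130:260,290:390]]),(796,450),interpolation=2))
```

```text
t 20.5 tcp [0.4405 0.0056 0.1266] cur 65.19 tilt [ 0.001  0.001 -1.   ] az 0.19 dxyz [ -2.7  -1.3 141.6] F [-0.2 -0.4 -0.6] w 0.46 gf 0.0 j [  22.    8.  -31.   -0.  -51. -137.]
amber tile 167 [ 549.1 -279.2  219.8   22.9   18.6] 0.086762318790775 [ 0.60410523 -0.26131582  0.06882354]
magnet scene 45 [442.    0.8  33.4  16.9 -20.1] [0.4405 0.0005 0.0087]
```

View pics/g6.png

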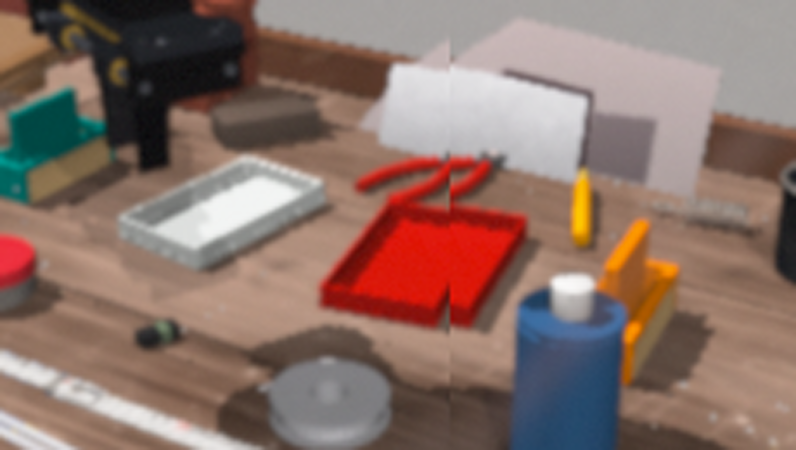

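Both tiles stand in their racks: teal at crop (45,130), amber at (630,270). The magnet is clear at (157,333). Descending to it.

play_rows([
  {"ax": 0,"ay": 0,"az": -1.5,"dx": -2.5,"dy": -1.8,"dz": 30,"claw": 40},
  {"ax": 0,"ay": 0,"az": 0,"dx": 0,"dy": 0,"dz": 35,"claw": 40},
  {"ax": 0,"ay": 0,"az": 0,"dx": 0,"dy": 0,"dz": 30,"claw": 40},
  {"ax": 0,"ay": 0,"az": 0,"dx": 0,"dy": 0,"dz": 20,"claw": 40},
  {"ax": 0,"ay": 0,"az": 0,"dx": 0,"dy": 0,"dz": 12,"claw": 40},
  {"ax": 0,"ay": 0,"az": 0,"dx": 0,"dy": 0,"dz": 6,"claw": 40},
  {"ax": 0,"ay": 0,"az": 0,"dx": 0,"dy": 0,"dz": 4,"claw": 40},
  {"ax": 0,"ay": 0,"az": 0,"dx": 0,"dy": 0,"dz": 2,"claw": 40},
  {"ax": 0,"ay": 0,"az": 0,"dx": 0,"dy": 0,"dz": 0,"claw": 40},
])

```text
time_s: 21.45
tcp_pos: [0.4443, 0.0006, -0.0131]
ee_rot: [[-0.916, 0.4, 0.001], [0.4, 0.916, 0.0], [-0.001, 0.001, -1.0]]
wrist_force: [-0.5, -0.5, 0.1]
gripper_width: 0.46
gripper_force: 0.0
```

Run:
```python
from station import *
from h import *
go(.4424,.0023,-.015,66.5)
c=capture("scene");P=cloud(c)
q=P[195:250,195:245].reshape(-1,3);q=q[(q[:,2]<.06)&(q[:,2]>-.02)];
V=hsv(c)[195:250,195:245]; 
cv2.imwrite("pics/g7.png",cv2.resize(c["frame"][190:250,180:250],(700,600),interpolation=2))
```

```text
t 21.45 tcp [ 0.4443  0.0006 -0.0131] cur 66.41 tilt [ 9.e-04  3.e-04 -1.e+00] az -0.09 dxyz [2.5 0.8 1.9] F [-0.5 -0.5  0.1] w 0.46 gf 0.0 j [  21.   22.  -39.    0.  -29. -135.]
```

View pics/g7.png

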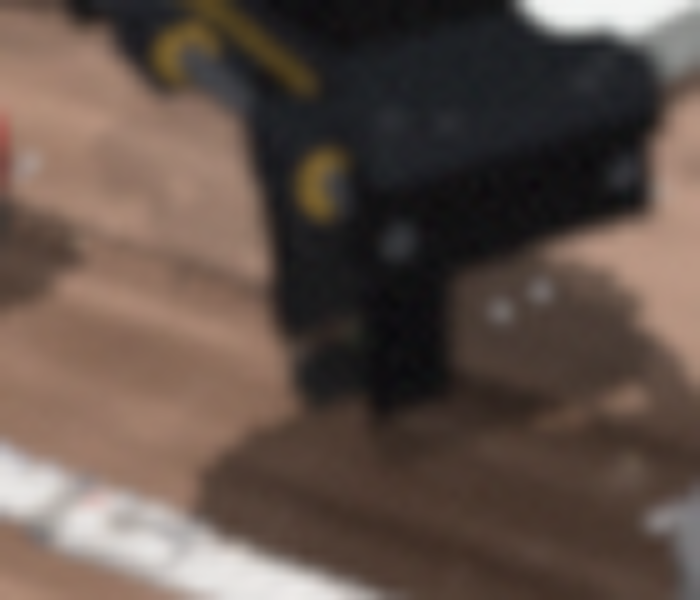

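The fingers straddle the magnet (px ~330,375) with the tips just above the bench. Closing.

play_rows([
  {"ax": 0,"ay": 0,"az": 0,"dx": 2,"dy": 0.8,"dz": 2,"claw": 40},
  {"ax": 0,"ay": 0,"az": 0,"dx": 0,"dy": 0,"dz": 0,"claw": 32},
  {"ax": 0,"ay": 0,"az": 0,"dx": 0,"dy": 0,"dz": 0,"claw": 26},
  {"ax": 0,"ay": 0,"az": 0,"dx": 0,"dy": 0,"dz": 0,"claw": 21},
  {"ax": 0,"ay": 0,"az": 0,"dx": 0,"dy": 0,"dz": 0,"claw": 16},
  {"ax": 0,"ay": 0,"az": 0,"dx": 0,"dy": 0,"dz": 0,"claw": 10},
  {"ax": 0,"ay": 0,"az": 0,"dx": 0,"dy": 0,"dz": 0,"claw": 10},
  {"ax": 0,"ay": 0,"az": 0,"dx": 0,"dy": 0,"dz": 0,"claw": 10},
])

```text
time_s: 22.3
tcp_pos: [0.4425, 0.0022, -0.0154]
ee_rot: [[-0.917, 0.4, 0.0], [0.4, 0.917, 0.0], [-0.0, 0.0, -1.0]]
wrist_force: [-0.0, 0.9, 0.2]
gripper_width: 0.154
gripper_force: 30.0
```

play_rows([
  {"ax": 0,"ay": 0,"az": 0,"dx": 0,"dy": 0,"dz": -5,"claw": 8},
  {"ax": 0,"ay": 0,"az": 0,"dx": 0,"dy": 0,"dz": -15,"claw": 8},
  {"ax": 0,"ay": 0,"az": 0,"dx": 0,"dy": 0,"dz": -20,"claw": 8},
  {"ax": 0,"ay": 0,"az": 0,"dx": 0,"dy": 0,"dz": -20,"claw": 8},
  {"ax": 0,"ay": 0,"az": 0,"dx": 0,"dy": 0,"dz": 0,"claw": 8},
])

```text
time_s: 22.8
tcp_pos: [0.4443, 0.0027, 0.0471]
ee_rot: [[-0.917, 0.4, 0.006], [0.4, 0.917, 0.002], [-0.005, 0.004, -1.0]]
wrist_force: [0.8, 0.5, -0.0]
gripper_width: 0.151
gripper_force: 30.0
```

Run:
```python
from station import *
from h import *
go(.628,.083,.05,83.5)
c=capture("scene");P=cloud(c)
cv2.imwrite("pics/g8.png",cv2.resize(c["frame"][170:245,180:255],(600,600),interpolation=2))
for r in range(205,230,2): print(r,[(P[r,u]*1000).astype(int).tolist() for u in range(207,224,3)])
```

```text
t 22.8 tcp [0.4443 0.0027 0.0471] cur 66.45 tilt [ 0.0058  0.0018 -1.    ] az -17.05 dxyz [-173.4  100.6   -2.9] F [ 0.8  0.5 -0. ] w 0.151 gf 30.0 j [  21.   16.  -36.    0.  -38. -135.]
205 [[530, 104, -4], [427, 0, 71], [425, -10, 75], [436, -11, 71], [443, -14, 68], [544, 62, 1]]
207 [[521, 97, -4], [428, 1, 65], [428, -7, 67], [436, -10, 64], [536, 66, -2], [540, 59, -2]]
209 [[511, 88, -3], [515, 81, -3], [516, 71, -1], [524, 67, -3], [530, 62, -4], [533, 53, -3]]
211 [[500, 79, -2], [506, 74, -3], [512, 68, -4], [514, 59, -2], [520, 53, -3], [525, 47, -4]]
213 [[493, 73, -3], [495, 64, -1], [502, 60, -3], [506, 52, -3], [511, 46, -3], [516, 40, -4]]
215 [[485, 66, -3], [490, 60, -4], [494, 53, -3], [498, 46, -3], [501, 38, -3], [507, 32, -3]]
217 [[477, 59, -3], [480, 51, -2], [486, 46, -3], [489, 38, -3], [492, 30, -2], [498, 25, -3]]
219 [[469, 52, -3], [471, 44, -2], [477, 39, -3], [482, 33, -4], [484, 24, -2], [489, 18, -3]]
221 [[461, 45, -3], [466, 39, -4], [470, 33, -4], [476, 28, -5], [477, 19, -3], [480, 11, -2]]
223 [[452, 38, -3], [456, 31, -3], [460, 25, -3], [471, 24, -8], [469, 12, -3], [473, 5, -2]]
225 [[446, 32, -3], [448, 24, -2], [452, 18, -2], [455, 10, -1], [461, 5, -3], [470, 3, -6]]
227 [[437, 25, -2], [441, 18, -2], [444, 11, -2], [448, 5, -2], [452, -1, -2], [458, -6, -3]]
229 [[430, 19, -3], [432, 10, -1], [437, 5, -2], [442, 0, -3], [444, -7, -1], [447, -15, -1]]
```

View pics/g8.png

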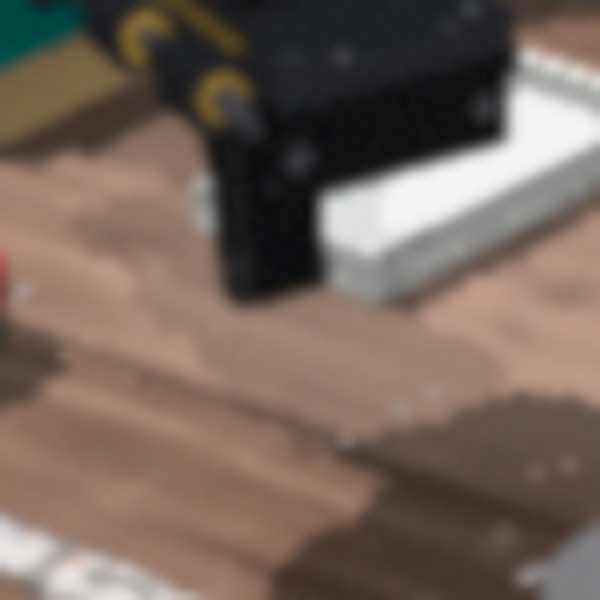

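The magnet is off the bench, gripped behind the near finger. I'll carry it over the white tray and turn it so the camera sees between the fingers.

play_rows([
  {"ax": 0,"ay": 0,"az": 0,"dx": 0,"dy": 0,"dz": -30,"claw": 8},
  {"ax": 0,"ay": 0,"az": -8,"dx": 0,"dy": 0,"dz": -10,"claw": 8},
  {"ax": 0,"ay": 0,"az": -8.4,"dx": 0,"dy": 0,"dz": 0,"claw": 8},
  {"ax": 0,"ay": 0,"az": -8.4,"dx": 0,"dy": 0,"dz": 0,"claw": 8},
  {"ax": 0,"ay": 0,"az": -8.4,"dx": 0,"dy": 0,"dz": 0,"claw": 8},
  {"ax": 0,"ay": 0,"az": -8.4,"dx": 0,"dy": 0,"dz": 0,"claw": 8},
  {"ax": 0,"ay": 0,"az": -8.4,"dx": 0,"dy": 0,"dz": 0,"claw": 8},
  {"ax": 0,"ay": 0,"az": -8,"dx": 0,"dy": 0,"dz": 0,"claw": 8},
  {"ax": 0,"ay": 0,"az": 0,"dx": -30,"dy": -5.6,"dz": 0,"claw": 8},
  {"ax": 0,"ay": 0,"az": 0,"dx": -40,"dy": -7.8,"dz": 0,"claw": 8},
  {"ax": 0,"ay": 0,"az": 0,"dx": -40,"dy": -7.8,"dz": 0,"claw": 8},
  {"ax": 0,"ay": 0,"az": 0,"dx": -40,"dy": -7.8,"dz": 0,"claw": 8},
  {"ax": 0,"ay": 0,"az": 0,"dx": -30,"dy": -5.8,"dz": 0,"claw": 8},
  {"ax": 0,"ay": 0,"az": 0,"dx": -17,"dy": -3,"dz": 0,"claw": 8},
  {"ax": 0,"ay": 0,"az": 0,"dx": 0,"dy": 0,"dz": 0,"claw": 8},
])

```text
time_s: 24.35
tcp_pos: [0.6273, 0.083, 0.0823]
ee_rot: [[-0.825, -0.565, -0.002], [-0.565, 0.825, -0.001], [0.002, 0.001, -1.0]]
wrist_force: [-1.6, 0.3, -1.2]
gripper_width: 0.156
gripper_force: 30.0
```

Run:
```python
from station import *
from h import *
go(.628,.083,.0,124.5)
c=capture("scene");P=cloud(c)
cv2.imwrite("pics/g9.png",cv2.resize(c["frame"][130:210,200:280],(600,600),interpolation=2))
p=np.array(sense()["tcp_pos"]);q=np.array(c["rotation"]).T@(p+[0,0,.02]-c["xyz"]);print("tip px",q[:2]/q[2]*c["fx"]+[c["cx"],c["cy"]])
```

```text
t 24.35 tcp [0.6273 0.083  0.0823] cur 124.44 tilt [-1.9e-03 -6.0e-04 -1.0e+00] az -0.06 dxyz [-0.6 -0.4 82.3] F [-1.6  0.3 -1.2] w 0.156 gf 30.0 j [ 22.  29.  -7.  -0. -54. -78.]
tip px [232.34373685 160.53575775]
```

View pics/g9.png

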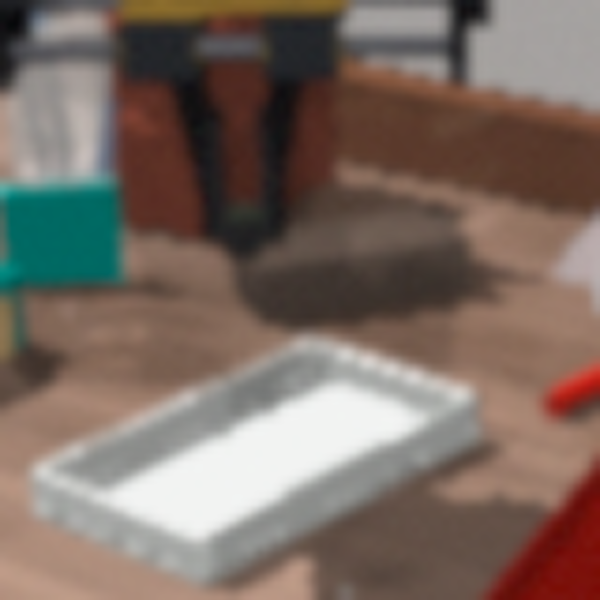

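The magnet hangs flat between the fingertips at crop px (243,232), above the tray. Lowering it.

play_rows([
  {"ax": 0,"ay": 0,"az": 0,"dx": 0,"dy": 0,"dz": 25,"claw": 8},
  {"ax": 0,"ay": 0,"az": 0,"dx": 0,"dy": 0,"dz": 25,"claw": 8},
  {"ax": 0,"ay": 0,"az": 0,"dx": 0,"dy": 0,"dz": 20,"claw": 8},
  {"ax": 0,"ay": 0,"az": 0,"dx": 0,"dy": 0,"dz": 10,"claw": 8},
  {"ax": 0,"ay": 0,"az": 0,"dx": 0,"dy": 0,"dz": 6,"claw": 8},
  {"ax": 0,"ay": 0,"az": 0,"dx": 0,"dy": 0,"dz": 4,"claw": 8},
  {"ax": 0,"ay": 0,"az": 0,"dx": 0,"dy": 0,"dz": 2,"claw": 8},
  {"ax": 0,"ay": 0,"az": 0,"dx": 0,"dy": 0,"dz": 0,"claw": 8},
  {"ax": 0,"ay": 0,"az": 0,"dx": 0,"dy": 0,"dz": 0,"claw": 8},
])

```text
time_s: 25.3
tcp_pos: [0.6267, 0.0825, -0.0067]
ee_rot: [[-0.825, -0.565, 0.001], [-0.565, 0.825, 0.0], [-0.001, -0.0, -1.0]]
wrist_force: [-0.5, -0.2, -0.0]
gripper_width: 0.154
gripper_force: 30.0
```

play_rows([
  {"ax": 0,"ay": 0,"az": 0,"dx": 0,"dy": 0,"dz": 1,"claw": 8},
  {"ax": 0,"ay": 0,"az": 0,"dx": 0,"dy": 0,"dz": 1,"claw": 8},
  {"ax": 0,"ay": 0,"az": 0,"dx": 0,"dy": 0,"dz": 1,"claw": 8},
  {"ax": 0,"ay": 0,"az": 0,"dx": 0,"dy": 0,"dz": 0.5,"claw": 8},
  {"ax": 0,"ay": 0,"az": 0,"dx": 0,"dy": 0,"dz": 0,"claw": 8},
])

```text
time_s: 25.8
tcp_pos: [0.6262, 0.0823, -0.0111]
ee_rot: [[-0.825, -0.565, -0.0], [-0.565, 0.825, -0.0], [0.0, 0.0, -1.0]]
wrist_force: [-0.5, -0.3, -0.2]
gripper_width: 0.158
gripper_force: 30.0
```

play_rows([
  {"ax": 0,"ay": 0,"az": 0,"dx": 0,"dy": 0,"dz": 0,"claw": 18},
  {"ax": 0,"ay": 0,"az": 0,"dx": 0,"dy": 0,"dz": 0,"claw": 22},
  {"ax": 0,"ay": 0,"az": 0,"dx": 0,"dy": 0,"dz": 0,"claw": 28},
  {"ax": 0,"ay": 0,"az": 0,"dx": 0,"dy": 0,"dz": 0,"claw": 30},
  {"ax": 0,"ay": 0,"az": 0,"dx": 0,"dy": 0,"dz": 0,"claw": 30},
  {"ax": 0,"ay": 0,"az": 0,"dx": 0,"dy": 0,"dz": -10,"claw": 30},
  {"ax": 0,"ay": 0,"az": 0,"dx": 0,"dy": 0,"dz": -25,"claw": 30},
  {"ax": 0,"ay": 0,"az": 0,"dx": 0,"dy": 0,"dz": -40,"claw": 50},
  {"ax": 0,"ay": 0,"az": 0,"dx": 0,"dy": 0,"dz": -40,"claw": 87},
  {"ax": 0,"ay": 0,"az": 0,"dx": 0,"dy": 0,"dz": -40,"claw": 87},
  {"ax": 0,"ay": 0,"az": 0,"dx": 0,"dy": 0,"dz": 0,"claw": 87},
])

```text
time_s: 26.9
tcp_pos: [0.6305, 0.0832, 0.1524]
ee_rot: [[-0.824, -0.566, 0.014], [-0.566, 0.824, 0.003], [-0.014, -0.005, -1.0]]
wrist_force: [0.3, 0.6, 1.5]
gripper_width: 0.621
gripper_force: 0.0
```

play_rows([
  {"ax": 0,"ay": 0,"az": 0,"dx": 36.1,"dy": -20.4,"dz": 0,"claw": 87},
  {"ax": 0,"ay": 0,"az": 0,"dx": 36.1,"dy": -20.4,"dz": 0,"claw": 87},
  {"ax": 0,"ay": 0,"az": 0,"dx": 36.1,"dy": -20.4,"dz": 0,"claw": 87},
  {"ax": 0,"ay": 0,"az": 0,"dx": 36.1,"dy": -20.4,"dz": 0,"claw": 87},
  {"ax": 0,"ay": 0,"az": 0,"dx": 36.1,"dy": -20.4,"dz": 0,"claw": 87},
  {"ax": 0,"ay": 0,"az": 0,"dx": 36.1,"dy": -20.4,"dz": 0,"claw": 87},
  {"ax": 0,"ay": 0,"az": 0,"dx": 36.1,"dy": -20.4,"dz": 0,"claw": 87},
  {"ax": 0,"ay": 0,"az": 0,"dx": 36.1,"dy": -20.4,"dz": 0,"claw": 87},
  {"ax": 0,"ay": 0,"az": 0,"dx": 36.1,"dy": -20.4,"dz": 0,"claw": 87},
  {"ax": 0,"ay": 0,"az": 0,"dx": 36.1,"dy": -20.4,"dz": 0,"claw": 87},
  {"ax": 0,"ay": 0,"az": 0,"dx": 0,"dy": 0,"dz": 0,"claw": 87},
])

```text
time_s: 28.0
tcp_pos: [0.4415, -0.2932, 0.1444]
ee_rot: [[-0.828, -0.561, -0.0], [-0.561, 0.828, -0.0], [0.0, -0.0, -1.0]]
wrist_force: [0.5, 0.3, -0.2]
gripper_width: 0.997
gripper_force: 0.0
```

Run:
```python
from station import *
from h import *
go(.4435,-.2905,.0565,124.5)
t=capture("top");c=capture("scene");P=cloud(t)
q=P[138:202,200:252].reshape(-1,3)
d=t["frame"].astype(int).sum(2)[150:195,212:242]; v,u=np.nonzero(d<420); m=cast(t,np.c_[u+212,v+150],.016); print("dark in tray",len(u),rect(m) if len(u)>2 else "",m.mean(0).round(4))
a=t["frame"][130:205,190:280]; b=c["frame"][150:225,200:290]
cv2.imwrite("pics/g10.png",np.hstack([cv2.resize(x,(396,330),interpolation=2) for x in(a,b)]))
```

```text
t 28.0 tcp [ 0.4415 -0.2932  0.1444] cur 124.11 tilt [-3.e-04 -3.e-04 -1.e+00] az -0.39 dxyz [-3.2  1.  87.9] F [ 0.5  0.3 -0.2] w 0.997 gf 0.0 j [-16.  16. -18.   0. -56. -40.]
dark in tray 70 [603.5  50.8 100.4  39.2  32.6] [0.5999 0.0582 0.016 ]
```

View pics/g10.png

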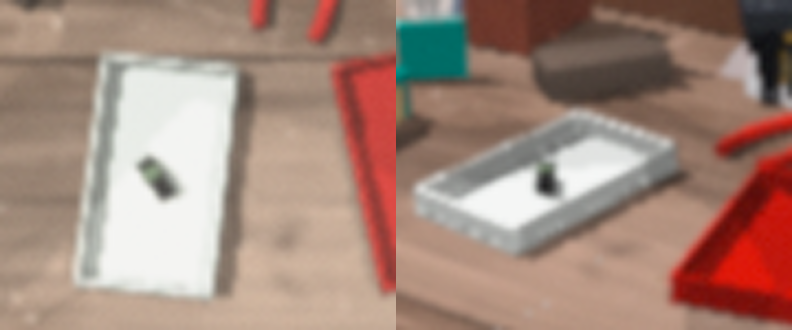

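The magnet lies mid-tray at px (158,178) in the left half. That was my last picture, so I'm checking by numbers whether it is flat and where the can and red tray are.

Run:
```python
from station import *
from h import *
t=capture("top");P=cloud(t); c=capture("scene");Q=cloud(c)
f=P[150:190,215:240]; k=f[(f[...,2]>.0095)&(f[...,2]<.05)&(abs(f[...,0]-.625)<.04)&(abs(f[...,1]-.083)<.03)]
print("magnet top",len(k),rect(k),np.percentile(k[:,2],[10,50,90]).round(4),"floor",np.median(f[...,2]).round(4))
f=Q[170:215,215:260].reshape(-1,3);k=f[(f[:,2]>.0095)&(f[:,2]<.05)&(abs(f[:,0]-.625)<.03)&(abs(f[:,1]-.083)<.025)]
print("scene",len(k),rect(k),np.percentile(k[:,2],[10,50,90]).round(4))
o=dict(np.load("top0.npz"));O=cloud(o)[222:242,244:264].reshape(-1,3);k=O[(O[:,2]>.007)&(O[:,2]<.1)];print("orig z",np.percentile(k[:,2],[10,50,90]).round(4),len(k))
m=mask(t,(0,150,60),(6,255,255),(262,139,310,200));cs,_=cv2.findContours(m,0,2);g=max(cs,key=cv2.contourArea)[:,0];print("red",rect(cast(t,g,.02)))
f=P[139:200,262:310].reshape(-1,3);k=f[(f[:,2]>.013)&(f[:,2]<.03)];print("red rim",rect(k),np.median(P[155:180,278:294,2]))
```

```text
magnet top 58 [622.4  78.6  56.   40.  -68.3] [0.0103 0.0166 0.0192] floor 0.0053
scene 28 [624.9  80.6  31.8  11.9  37. ] [0.011  0.0132 0.0144]
orig z [0.0105 0.0133 0.0158] 51
red [633.2 -96.8 156.8  89.9  11.3]
red rim [632.9 -96.7 160.3  92.   11.7] 0.004703347304128358
```

The magnet is flat: its top is 12 mm above the tray floor. Red tray is at (0.633,-0.097). Now the can.

play_rows([
  {"ax": 0,"ay": 0,"az": 0,"dx": -3.2,"dy": 1,"dz": 0,"claw": 87},
  {"ax": 0,"ay": 0,"az": 0,"dx": 0,"dy": 0,"dz": 15,"claw": 87},
  {"ax": 0,"ay": 0,"az": 0,"dx": 0,"dy": 0,"dz": 15,"claw": 87},
  {"ax": 0,"ay": 0,"az": 0,"dx": 0,"dy": 0,"dz": 15,"claw": 87},
  {"ax": 0,"ay": 0,"az": 0,"dx": 0,"dy": 0,"dz": 15,"claw": 87},
  {"ax": 0,"ay": 0,"az": 0,"dx": 0,"dy": 0,"dz": 15,"claw": 87},
  {"ax": 0,"ay": 0,"az": 0,"dx": 0,"dy": 0,"dz": 12,"claw": 87},
  {"ax": 0,"ay": 0,"az": 0,"dx": 0,"dy": 0,"dz": 0,"claw": 87},
])

```text
time_s: 29.0
tcp_pos: [0.4451, -0.2862, 0.0554]
ee_rot: [[-0.824, -0.566, -0.003], [-0.566, 0.824, 0.001], [0.002, 0.003, -1.0]]
wrist_force: [-0.3, 0.6, -0.8]
gripper_width: 1.0
gripper_force: 0.0
```

play_rows([
  {"ax": 0,"ay": 0,"az": 0,"dx": 0,"dy": 0,"dz": 0,"claw": 76},
  {"ax": 0,"ay": 0,"az": 0,"dx": 0,"dy": 0,"dz": 0,"claw": 71},
  {"ax": 0,"ay": 0,"az": 0,"dx": 0,"dy": 0,"dz": 0,"claw": 68},
  {"ax": 0,"ay": 0,"az": 0,"dx": 0,"dy": 0,"dz": 0,"claw": 66},
  {"ax": 0,"ay": 0,"az": 0,"dx": 0,"dy": 0,"dz": 0,"claw": 63},
  {"ax": 0,"ay": 0,"az": 0,"dx": 0,"dy": 0,"dz": 0,"claw": 58},
  {"ax": 0,"ay": 0,"az": 0,"dx": 0,"dy": 0,"dz": 0,"claw": 50},
  {"ax": 0,"ay": 0,"az": 0,"dx": 0,"dy": 0,"dz": 0,"claw": 50},
])

```text
time_s: 29.8
tcp_pos: [0.4472, -0.2882, 0.058]
ee_rot: [[-0.825, -0.566, 0.003], [-0.566, 0.825, -0.002], [-0.002, -0.003, -1.0]]
wrist_force: [2.8, -3.1, 4.8]
gripper_width: 0.728
gripper_force: 29.9
```

play_rows([
  {"ax": 0,"ay": 0,"az": 0,"dx": 0,"dy": 0,"dz": -5,"claw": 50},
  {"ax": 0,"ay": 0,"az": 0,"dx": 0,"dy": 0,"dz": -10,"claw": 50},
  {"ax": 0,"ay": 0,"az": 0,"dx": 0,"dy": 0,"dz": -15,"claw": 50},
  {"ax": 0,"ay": 0,"az": 0,"dx": 0,"dy": 0,"dz": -20,"claw": 50},
  {"ax": 0,"ay": 0,"az": 0,"dx": 0,"dy": 0,"dz": -15,"claw": 50},
  {"ax": 0,"ay": 0,"az": 0,"dx": 0,"dy": 0,"dz": -5,"claw": 50},
  {"ax": 0,"ay": 0,"az": 0,"dx": 0,"dy": 0,"dz": 0,"claw": 50},
  {"ax": 0,"ay": 0,"az": 0,"dx": -15,"dy": 3,"dz": 0,"claw": 50},
  {"ax": 0,"ay": 0,"az": 0,"dx": -25,"dy": 5,"dz": 0,"claw": 50},
  {"ax": 0,"ay": 0,"az": 0,"dx": -35,"dy": 7,"dz": 0,"claw": 50},
  {"ax": 0,"ay": 0,"az": 0,"dx": -40,"dy": 7.7,"dz": 0,"claw": 50},
  {"ax": 0,"ay": 0,"az": 0,"dx": -40,"dy": 7.7,"dz": 0,"claw": 50},
  {"ax": 0,"ay": 0,"az": 0,"dx": -40,"dy": 7.7,"dz": 0,"claw": 50},
  {"ax": 0,"ay": 0,"az": 0,"dx": -35,"dy": 7,"dz": 0,"claw": 50},
  {"ax": 0,"ay": 0,"az": 0,"dx": -23,"dy": 4,"dz": 0,"claw": 50},
  {"ax": 0,"ay": 0,"az": 0,"dx": -13,"dy": 2.6,"dz": 0,"claw": 50},
  {"ax": 0,"ay": 0,"az": 0,"dx": 0,"dy": 0,"dz": 0,"claw": 50},
  {"ax": 0,"ay": 0,"az": 0,"dx": 0,"dy": 0,"dz": 0,"claw": 50},
])

```text
time_s: 31.6
tcp_pos: [0.6349, -0.0945, 0.1261]
ee_rot: [[-0.825, -0.565, -0.003], [-0.565, 0.825, -0.0], [0.002, 0.001, -1.0]]
wrist_force: [-0.9, -0.5, -2.6]
gripper_width: 0.727
gripper_force: 29.9
```

Run:
```python
from station import *
from h import *
go(.637,-.095,.062,124.5)
c=capture("scene");P=cloud(c); m=mask(c,(100,110,30),(122,255,255),(220,80,420,300))
cs,_=cv2.findContours(m,0,2);g=max(cs,key=cv2.contourArea);o=np.zeros_like(m);cv2.drawContours(o,[g],-1,255,-1);v,u=np.nonzero(o);q=P[v,u];q=q[(q[:,2]>0)&(q[:,2]<.4)]
print(len(q),"z",np.percentile(q[:,2],[1,99]).round(4))
for lo,hi in((.05,.09),(.09,.13),(.13,.19)):
    k=q[(q[:,2]>lo)&(q[:,2]<hi)]
    if len(k)>20:
        A=np.c_[2*k[:,:2],np.ones(len(k))];s=np.linalg.lstsq(A,(k[:,:2]**2).sum(1),rcond=None)[0];print("slice",lo,len(k),"c",s[:2].round(4),"r",np.sqrt(s[2]+s[0]**2+s[1]**2).round(4))
```

```text
t 31.6 tcp [ 0.6349 -0.0945  0.1261] cur 124.41 tilt [-0.0027 -0.     -1.    ] az -0.09 dxyz [-1.4 -1.6 64.1] F [-0.9 -0.5 -2.6] w 0.727 gf 29.9 j [  6.  27.  -3.  -0. -60. -62.]
1004 z [0.0724 0.1828]
slice 0.05 145 c [ 0.6292 -0.0994] r 0.0303
slice 0.09 315 c [ 0.6278 -0.0998] r 0.0294
slice 0.13 544 c [ 0.6243 -0.1007] r 0.0259
```

play_rows([
  {"ax": 0,"ay": 0,"az": 0,"dx": -2.5,"dy": 0,"dz": 15,"claw": 50},
  {"ax": 0,"ay": 0,"az": 0,"dx": 0,"dy": 0,"dz": 18,"claw": 50},
  {"ax": 0,"ay": 0,"az": 0,"dx": 0,"dy": 0,"dz": 13,"claw": 50},
  {"ax": 0,"ay": 0,"az": 0,"dx": 0,"dy": 0,"dz": 7,"claw": 50},
  {"ax": 0,"ay": 0,"az": 0,"dx": 0,"dy": 0,"dz": 4,"claw": 50},
  {"ax": 0,"ay": 0,"az": 0,"dx": 0,"dy": 0,"dz": 2,"claw": 50},
  {"ax": 0,"ay": 0,"az": 0,"dx": 0,"dy": 0,"dz": 1,"claw": 50},
  {"ax": 0,"ay": 0,"az": 0,"dx": 0,"dy": 0,"dz": 0,"claw": 50},
  {"ax": 0,"ay": 0,"az": 0,"dx": 0,"dy": 0,"dz": 0,"claw": 50},
])

```text
time_s: 32.55
tcp_pos: [0.6384, -0.093, 0.0676]
ee_rot: [[-0.825, -0.565, 0.001], [-0.565, 0.825, 0.0], [-0.001, -0.001, -1.0]]
wrist_force: [0.0, -0.0, -2.2]
gripper_width: 0.73
gripper_force: 29.9
```

play_rows([
  {"ax": 0,"ay": 0,"az": 0,"dx": 0,"dy": 0,"dz": 2,"claw": 50},
  {"ax": 0,"ay": 0,"az": 0,"dx": 0,"dy": 0,"dz": 1,"claw": 50},
  {"ax": 0,"ay": 0,"az": 0,"dx": 0,"dy": 0,"dz": 0.7,"claw": 50},
  {"ax": 0,"ay": 0,"az": 0,"dx": 0,"dy": 0,"dz": 0.5,"claw": 50},
  {"ax": 0,"ay": 0,"az": 0,"dx": 0,"dy": 0,"dz": 0,"claw": 50},
  {"ax": 0,"ay": 0,"az": 0,"dx": 0,"dy": 0,"dz": 0,"claw": 50},
])

```text
time_s: 33.15
tcp_pos: [0.6381, -0.093, 0.0629]
ee_rot: [[-0.825, -0.565, 0.0], [-0.565, 0.825, -0.0], [-0.0, -0.0, -1.0]]
wrist_force: [0.3, 0.2, -3.3]
gripper_width: 0.727
gripper_force: 29.9
```

play_rows([
  {"ax": 0,"ay": 0,"az": 0,"dx": 0,"dy": 0,"dz": 0.5,"claw": 50},
  {"ax": 0,"ay": 0,"az": 0,"dx": 0,"dy": 0,"dz": 0.5,"claw": 50},
  {"ax": 0,"ay": 0,"az": 0,"dx": 0,"dy": 0,"dz": 0,"claw": 50},
])

```text
time_s: 33.45
tcp_pos: [0.6382, -0.093, 0.0621]
ee_rot: [[-0.825, -0.565, 0.0], [-0.565, 0.825, -0.0], [-0.0, -0.0, -1.0]]
wrist_force: [0.2, -0.3, -0.9]
gripper_width: 0.731
gripper_force: 29.9
```

Contact is starting. One more half millimetre, then release, rise and retreat.

play_rows([
  {"ax": 0,"ay": 0,"az": 0,"dx": 0,"dy": 0,"dz": 0.4,"claw": 50},
  {"ax": 0,"ay": 0,"az": 0,"dx": 0,"dy": 0,"dz": 0,"claw": 64},
  {"ax": 0,"ay": 0,"az": 0,"dx": 0,"dy": 0,"dz": 0,"claw": 67},
  {"ax": 0,"ay": 0,"az": 0,"dx": 0,"dy": 0,"dz": 0,"claw": 72},
  {"ax": 0,"ay": 0,"az": 0,"dx": 0,"dy": 0,"dz": 0,"claw": 80},
  {"ax": 0,"ay": 0,"az": 0,"dx": 0,"dy": 0,"dz": 0,"claw": 87},
  {"ax": 0,"ay": 0,"az": 0,"dx": 0,"dy": 0,"dz": 0,"claw": 87},
  {"ax": 0,"ay": 0,"az": 0,"dx": 0,"dy": 0,"dz": -10,"claw": 87},
  {"ax": 0,"ay": 0,"az": 0,"dx": 0,"dy": 0,"dz": -20,"claw": 87},
  {"ax": 0,"ay": 0,"az": 0,"dx": 0,"dy": 0,"dz": -30,"claw": 87},
  {"ax": 0,"ay": 0,"az": 0,"dx": 0,"dy": 0,"dz": -40,"claw": 87},
  {"ax": 0,"ay": 0,"az": 0,"dx": 0,"dy": 0,"dz": -20,"claw": 87},
  {"ax": 0,"ay": 0,"az": 0,"dx": 30,"dy": 0,"dz": 0,"claw": 87},
  {"ax": 0,"ay": 0,"az": 0,"dx": 40,"dy": 0,"dz": 0,"claw": 87},
  {"ax": 0,"ay": 0,"az": 0,"dx": 40,"dy": 0,"dz": 0,"claw": 87},
  {"ax": 0,"ay": 0,"az": 0,"dx": 40,"dy": 0,"dz": 0,"claw": 87},
  {"ax": 0,"ay": 0,"az": 0,"dx": 40,"dy": 0,"dz": 0,"claw": 87},
  {"ax": 0,"ay": 0,"az": 0,"dx": 20,"dy": 0,"dz": 0,"claw": 87},
  {"ax": 0,"ay": 0,"az": 0,"dx": 0,"dy": 0,"dz": 0,"claw": 87},
])

```text
time_s: 35.35
tcp_pos: [0.4633, -0.2128, 0.1826]
ee_rot: [[-0.826, -0.563, 0.001], [-0.563, 0.826, -0.0], [-0.001, -0.001, -1.0]]
wrist_force: [-0.4, 0.3, 0.2]
gripper_width: 1.002
gripper_force: 0.0
```

Run:
```python
from station import *
from h import *
go(.5,-.2,.17,124.5)
c=capture("scene");t=capture("top");Pt=cloud(t);P=cloud(c)
T=((80,90,110),(98,255,255));A=((8,150,170),(22,255,255))
for n,(lo,hi),box in(("teal",T,(140,140,185,205)),("amber",A,(320,140,365,205)),("can",((100,110,30),(122,255,255)),(255,120,325,205)),("tin",((0,150,80),(6,255,255)),(180,220,215,255))):
    m=mask(t,lo,hi,box);v,u=np.nonzero(m);q=Pt[v,u];z0=np.percentile(q[:,2],98) if len(q) else 0;k=q[(q[:,2]>z0-.015)&(q[:,2]<.2)];print(n,len(k),rect(k) if len(k)>3 else "","ztop",z0.round(4))
m=mask(t,(0,0,170),(179,60,255),(262,120,310,200));v,u=np.nonzero(m);q=Pt[v,u];k=q[q[:,2]>.1];print("cap",len(k),k.mean(0).round(4) if len(k) else "")
q=Pt[215:255,285:330].reshape(-1,3);k=q[(q[:,2]>.015)&(q[:,2]<.03)];print("reel",len(k),rect(k) if len(k)>3 else "")
s0=dict(np.load("top0.npz"));q=cloud(s0)[215:255,285:330].reshape(-1,3);k=q[(q[:,2]>.015)&(q[:,2]<.03)];print("reel0",len(k),rect(k))
```

```text
t 35.35 tcp [ 0.4633 -0.2128  0.1826] cur 124.29 tilt [ 1.3e-03 -2.0e-04 -1.0e+00] az -0.21 dxyz [-37.5 -10.2  12.6] F [-0.4  0.3  0.2] w 1.002 gf 0.0 j [ -6.  12. -17.   0. -61. -49.]
teal 110 [ 6.121e+02  2.711e+02  7.950e+01  1.070e+01 -5.000e-01] ztop 0.0801
amber 64 [ 634.  -252.3   39.4   10.6    8.6] ztop 0.0794
can 36 [648.2 -89.2  46.7  18.4 -63.4] ztop 0.1241
tin 70 [431.  157.3  63.5  60.3  82.4] ztop 0.0371
cap 1776 [ 0.4927 -0.0486  0.5349]
reel 46 [ 416.1 -178.1   37.1   14.     5.3]
reel0 531 [ 431.5 -152.7   78.7   76.5   43.3]
```

play_rows([
  {"ax": 0,"ay": 0,"az": 0,"dx": 25,"dy": -35,"dz": 0,"claw": 87},
  {"ax": 0,"ay": 0,"az": 0,"dx": 25,"dy": -35,"dz": 0,"claw": 87},
  {"ax": 0,"ay": 0,"az": 0,"dx": 25,"dy": -35,"dz": 0,"claw": 87},
  {"ax": 0,"ay": 0,"az": 0,"dx": 25,"dy": -35,"dz": 0,"claw": 87},
  {"ax": 0,"ay": 0,"az": 0,"dx": 25,"dy": -35,"dz": 0,"claw": 87},
  {"ax": 0,"ay": 0,"az": 0,"dx": 25,"dy": -35,"dz": 0,"claw": 87},
  {"ax": 0,"ay": 0,"az": 0,"dx": 0,"dy": 0,"dz": 0,"claw": 87},
])

```text
time_s: 36.15
tcp_pos: [0.4607, -0.4738, 0.1796]
ee_rot: [[-0.827, -0.563, -0.001], [-0.563, 0.827, -0.001], [0.001, -0.0, -1.0]]
wrist_force: [-0.1, 0.6, -0.8]
gripper_width: 1.0
gripper_force: 0.0
```

Run:
```python
from station import *
from h import *
go(.5,-.2,.17,124.5)
t=capture("top");P=cloud(t);s0=dict(np.load("top0.npz"));P0=cloud(s0)
def sel(P,x,y,r,lo,hi):
    k=P.reshape(-1,3);k=k[(np.hypot(k[:,0]-x,k[:,1]-y)<r)&(k[:,2]>lo)&(k[:,2]<hi)];return (len(k),rect(k),np.median(k[:,2]).round(4)) if len(k)>3 else len(k)
print("can",sel(P,.633,-.097,.06,.11,.13),"cap",sel(P,.633,-.097,.06,.132,.15))
print("teal",sel(P,.615,.269,.06,.06,.1),"amber",sel(P,.613,-.257,.06,.06,.1))
for n,x,y,lo,hi in(("tin",.431,.157,.025,.045),("reel",.431,-.152,.015,.035)): print(n,sel(P,x,y,.07,lo,hi),sel(P0,x,y,.07,lo,hi))
```

```text
t 36.15 tcp [ 0.4607 -0.4738  0.1796] cur 124.23 tilt [-9.e-04 -7.e-04 -1.e+00] az -0.27 dxyz [-187.4  203.4    9.6] F [-0.1  0.6 -0.8] w 1.0 gf 0.0 j [-32.  26.   4.   0. -68. -24.]
can (376, array([632.5, -96.1,  62.8,  61.7, -44.2]), np.float64(0.1207)) cap (66, array([633. , -95.6,  23.4,  21.3,  -2.6]), np.float64(0.1405))
teal (148, array([611.9, 270.6,  79.7,  10.7,  -0.9]), np.float64(0.0762)) amber (141, array([ 613.9, -255.3,   79.2,   10.8,    6.3]), np.float64(0.0753))
tin (500, array([430.7, 158.5,  69.4,  69.3, -45.3]), np.float64(0.0331)) (502, array([430.9, 158.4,  69. ,  68.9, -43.5]), np.float64(0.0329))
reel (536, array([ 431.6, -152.8,   78.8,   76.7,   43. ]), np.float64(0.0188)) (531, array([ 431.5, -152.7,   78.7,   76.5,   43.3]), np.float64(0.0189))
```

Everything is in place and upright, and the tin and reel have not moved. Handing in.

```bash
python3 -c "
from station import *
print(finish_job())"
```

```text
the job is handed in; nothing more can be done
None
```

Job handed in at about 36 s: both tiles are fully down in their own-colour racks, the magnet block is flat in the white tray, the spray can is upright in the middle of the red tray, and the flux tin and solder reel were not moved; no verdict came back.

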